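# Clear the hotplate, slide the pan on to the heated zone and start it under its guard

## Task

Start the pan heating: first take the plastic oil bottle off the heated zone (red ring) and stand it upright on free bench beside the hotplate, then slide the lidded pan across the deck and centre it on the red ring, without lifting or tipping it. Only then flip the red guard up until it stays up by itself and press the near end of the green rocker down to switch on, leaving the guard up. Do not knock or shift the other things on the bench.

Things in the scene. Friction and masses are not known exactly. Their poses are not given: they have to be found in the camera images.
- hotplate: low grey two-zone hotplate, fixed, 260 x 320 x 65 mm. Origin: on the bench, under its middle; x away from the robot (small yaw), z up. Covers x -135 to +125, y -160 to +160 mm. Dark glass deck behind (x -33 to +123), top z = 65 mm; in front the control panel, top z = 63 mm, with dials (34 mm across, 14 mm high) at x = -84, y = +-112 mm and the guarded switch at y = 0
- rod_top (a point): top of the steel support rod that stands upright on the hotplate's rear edge (x = +112, y = 0 mm of the hotplate), 10 mm thick, up to 250 mm above the bench, with a 24 mm boss head 35 mm below its top
- hot_zone: the heated zone: red ring 128 mm across printed on the deck (no thickness). Origin: its centre, on the deck, at x = +45 mm and y = +75 or -75 mm of the hotplate: left or right varies
- rest_zone: the unheated rest zone: light grey ring 128 mm across printed on the deck on the other side, 150 mm from the heated one (centre to centre). Origin: its centre, on the deck
- pan: lidded stainless pan (lid fixed), 0.35 to 0.65 kg, on the rest zone. Origin: centre of its underside, z up. 104 mm across (rim 109), lid top z = 72 mm, black lid knob 24 mm across, top z = 90 mm. One level black handle along the pan's -x: x = -71 to -171 mm, 18 mm wide, 11 mm thick, centre line z = 53 mm. It may start pointing over the guard; its handle there stops the guard from opening
- pan_grip (a point): middle of the pan's handle grip, 120 mm from the pan's axis
- oil: round plastic bottle with black cap and a green and white label, 0.09 to 0.17 kg, standing on the heated zone at first. Origin: centre of its underside, z up. 52 mm across, 112 mm tall; shoulder and cap begin about 80 mm up; grip round the body. Bench top in reach: x from 0.30 m, y -0.45 to +0.30 m; behind x = 0.65 m lie cables and equipment
- guard (a joint): angle of the red box-shaped guard over the switch: 0 shut, 1.95 rad fully up (stop). Hinged along the hotplate's y at its upper rear edge; its front swings up and away from the robot. Light (under 1 N at the tongue). Over-centre: let go below 1.3 rad it falls shut, above 1.5 rad it goes up and stays. 70 mm wide, 68 mm from hinge to front wall, 25 mm deep
- guard_hinge (a point): middle of the guard's hinge axis: x = -36, y = 0, z = 93 mm of the hotplate
- guard_tongue (a point): middle of the lift tongue on the guard's front edge, moves with the guard; shut, 83 mm in front of the hinge and at its height. Tongue 26 mm wide (along the hinge axis), 9 mm thick, 29 mm long (68 to 97 mm from the hinge). It can be pinched by its two side faces, between which it can pivot
- rocker (a joint): angle of the green rocker switch under the guard: 0 = off (end towards the robot stands up), 0.40 rad = on (that end pressed down; it stays). Pivot along the hotplate's y at x = -72, z = 71 mm of the hotplate; rocker 46 x 31 mm. Friction: about 3 N on the near end moves it
- rocker_press (a point): where to press: top of the rocker's near (robot side) end, 16 mm from the pivot, 79 mm above the bench when off; it sinks 6 mm as it goes on
- medium_a: bystander: small round bottle with blue cap and pink content, 44 mm across, 88 mm tall, standing; origin under its centre
- tip_box: bystander: blue pipette tip box with clear lid, 87 x 118 x 79 mm (x, y, z), origin at the centre of its underside
- carton_0: bystander: white and teal carton lying flat, 85 x 130 x 42 mm (x, y, z); origin under its centre
- timer: bystander: white bench timer with three keys, 41 x 68 x 55 mm (x, y, z); origin under its centre
- screwdriver: bystander: red-handled screwdriver lying on the bench, 160 mm long along its y, 23 mm thick; origin under its middle
- tape_roll: bystander: roll of tan tape lying flat, 103 mm across, 25 mm high; origin under its centre
- alcohol_spray: bystander: teal spray bottle with a white trigger head, 60 x 126 mm foot (x, y), 262 mm tall; origin under its centre
Not all that is in view belongs to the job. Leave any orange or yellow look-alike of the oil alone.

How it is judged:
By the outcome, as a careful person would: the job done as asked, in the order asked, and still so for the second after the job is handed in, with the robot touching nothing.
It also fails if it takes over 72 s, if anything falls off the work surface, if the arm or the gripper's body presses on something with over 40 N, if the wrist force passes 120 N, or if a joint passes its speed limit or range.

## Robot

A 6-joint arm with a two-finger parallel gripper is mounted at the origin on a cart in front of the work surface, level with it; the furniture and walls round the work are solid. World frame = base frame: x ahead of the robot, y to its left, z up, the work surface at z = 0. Lengths are in m, angles in rad, forces in N, time in s.
With the tool pointing down it reaches from about 0.375 to 0.975 m from the base axis. Payload 3.8 kg.
Tool frame: the origin (TCP) lies on the centre line of the jaws, within the pads' length; the fingertips stand 25 mm ahead of it and the grasp point (between the pads) lies 6 mm ahead of it; z points along the fingers, y is the direction in which the jaws open and shut (so a half turn about z gives the same grasp; the last joint's range is limited). The gripper opens to 85 mm and grips with 20 to 120 N. Pads are 22 mm wide; open, the fingers measure 114 mm over their backs; the gripper's body (76 mm by 85 mm) begins 54 mm behind the grasp point. The pads swing forward as they close: fully open they stand 13 mm farther back than shut.
Start: joints at [-1.333, 0.264, 1.604, -0, 1.274, -0.037], TCP at [0.183, -0.65, 0.232] pointing down, gripper open.
Joint ranges: [-2.63, 2.63], [-0.94, 2.18], [0.31, 2.57], [-1.31, 4.45], [0, 2.66], [-2.55, 2.55]. Speed limits (rad/s): [2.57, 2.57, 3.14, 3.14, 3.14, 3.14].

## Interface

Orientations are given as a rotation vector (axis times angle).
In Python, from workcell import bot gives the robot as it stands.
- The arm moves only by the tool servo_tool, never from a script. Its argument "moves" is a list of rows, each a list of 3 entries, a list of its own where there are three numbers: the closure in counts, from 0 (fully open) to 255 (shut), then the shift along the tool's x, y, z in m, then the turn about the tool's z in rad. A call has exactly 8 rows; each row shifts and turns the pose as measured when the row begins, along the tool's axes as they then stand; what a row does not reach is not made up. A row lasts 1/12 s, in which the tool goes at most 41.7 mm and 7.16 degrees, less where a joint would pass 70% of its speed; a pose out of reach is approached as far as the arm can. A call is refused whole if a number of a shift passes 0.0417 or a number of a turn 0.125, either way. A call with a gripper value outside its range is refused whole. The fingers move at their own pace and stop on an object; "newtons" is the grip in N (left out, the last holds). Time passes only in rows, so rows that do not move let the fingers close, or fill a call up. It gives the time, the measured TCP pose, the force and the opening at its end, in the units of the state.
- bot.read_state(): the state, without advancing time (a new reading comes with each control period).
- bot.read_camera(name): name is "side" or "top"; returns a dict with "pixels" (384x512x3 uint8, red, green, blue), "depth" (384x512 float32, m along the optical axis (not along the pixel's ray), 0 where there is no reading), "intrinsics" (3x3 intrinsics, pixels), "R" (3x3) and "t" (3): a world point X has camera coordinates R X + t. Camera axes: x right, y down, z forward; pixel columns grow to the right and rows downward; lengths in m; the calibration is good to about 2 mm. A picture is of the moment at which its call begins.
- bot.finish_job(): hands the job in, once; it reports no verdict.
The state is a dict: "time": time; "q": joint angles; "joint_vel": joint speeds; "joint_torque": joint torques, N m; "tool_pos": TCP position; "tcp_rot": TCP orientation; "wrist_force": force on the tool from outside, world axes, zero at the start; "torque": the same for the moment, N m; "width": opening from 0.0 (shut) to 1.0 (fully open).
Only numpy, scipy, OpenCV 4.12 (cv2) and the standard library are available. Lean on these libraries where they do the work, as an engineer would, in place of code of your own. Each camera call takes 0.05 s, during which the arm holds its last target.

## Working session

There is one attempt and no reset: what is moved stays moved. The work goes in short steps, Python scripts to look and compute and a tool call to move; the robot and the scene stay as the last step left them, time stands still between calls to the robot, and variables do not carry over. Pictures are saved under pics/ and viewed, and the job is handed in when it is done.

Besides the shell and the picture viewer there is one more tool, called after "Emit:" as name(argument=value, ...) on one line, values as JSON. servo_tool: Moves the arm, as the interface text tells. Its arguments: {"type":"object","properties":{"moves":{"type":"array","items":{"type":"array"}},"newtons":{"type":"number"}},"required":["moves"]}

```bash
ls -la; mkdir -p pics; python3 - <<'E'
from workcell import bot
import cv2,numpy as np
s=bot.read_state(); print(s)
for n in("side","top"):
    c=bot.read_camera(n); cv2.imwrite(f"pics/{n}0.png",c["pixels"][:,:,::-1]); np.savez(f"{n}0.npz",**c)
    print(n,c["intrinsics"],c["R"],c["t"])
E
```

```text
total 12
drwxr-xr-x  3 agent agent 4096 Dec  7 06:11 .
drwxr-xr-x 23 root  root  4096 Dec  7 06:11 ..
drwxr-xr-x  2 agent agent 4096 Dec  7 06:11 pics
{'time': 0.0, 'q': array([-1.33294689e+00,  2.64751440e-01,  1.60536916e+00, -1.97254229e-05,
        1.27372863e+00, -3.69170819e-02]), 'joint_vel': array([ 0.00034075, -0.00117016, -0.00136016, -0.00105823,  0.00047392,
        0.00064088]), 'joint_torque': array([-9.65681793e-04, -5.15116131e+01, -3.67318153e+01, -1.57248010e-04,
        1.29587838e-02, -9.13661381e-06]), 'tool_pos': array([ 0.18294945, -0.64896803,  0.23046582]), 'tcp_rot': array([-3.10976836e+00, -4.29947622e-01,  3.84708141e-04]), 'wrist_force': array([ 0.6220627 , -0.19514769, -0.38856577]), 'torque': array([-0.01568575,  0.00731805,  0.04395765]), 'width': 1.0024887220080834}
side [[488.23427768   0.         257.1696455 ]
 [  0.         488.23427768 188.7019944 ]
 [  0.           0.           1.        ]] [[ 0.11181688  0.99353861  0.01944285]
 [ 0.69424747 -0.06410468 -0.71687589]
 [-0.71099749  0.09365698 -0.69692965]] [-0.0298655  -0.229309    1.92310408]
top [[373.75490832   0.         251.28355533]
 [  0.         373.75490832 191.54332539]
 [  0.           0.           1.        ]] [[ 0.0076921  -0.99973654 -0.02162592]
 [-0.98712615 -0.00413639 -0.15989014]
 [ 0.15975856  0.0225774  -0.9868979 ]] [-0.0172225   0.53158704  1.06324303]
```

```bash
python3 - <<'E'
import cv2
for n in("side","top"):
    i=cv2.imread(f"pics/{n}0.png"); cv2.imwrite(f"pics/{n}0b.png",cv2.resize(i,(800,600),interpolation=cv2.INTER_CUBIC))
E
```

```text
(no output)
```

View pics/side0.png

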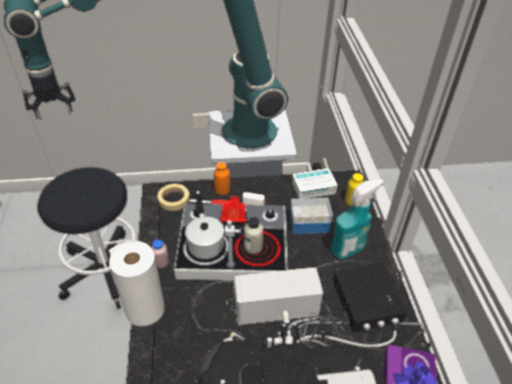

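View pics/top0.png

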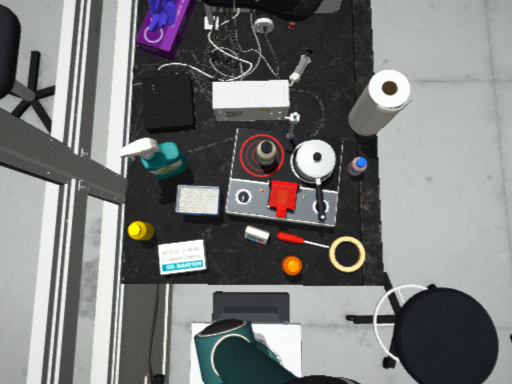

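The side view has the oil at (254,237) on the red ring, the pan at (205,240), and the guard at (233,209). The look-alikes are an orange bottle at (222,179) and a yellow one at (355,188). In the top view the oil is at (265,152), the pan at (313,160), the orange bottle at (292,266) and the yellow one at (139,231). The oil with the black cap and green/white label on the red ring is the one to move. I'll check it in a crop.

```bash
python3 - <<'E'
import cv2
i=cv2.imread("pics/top0.png")[115:285,170:385]; cv2.imwrite("pics/t_crop.png",cv2.resize(i,None,fx=3.5,fy=3.5,interpolation=cv2.INTER_CUBIC))
i=cv2.imread("pics/side0.png")[150:290,140:350]; cv2.imwrite("pics/s_crop.png",cv2.resize(i,None,fx=3.75,fy=3.75,interpolation=cv2.INTER_CUBIC))
E
```

```text
(no output)
```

View pics/t_crop.png

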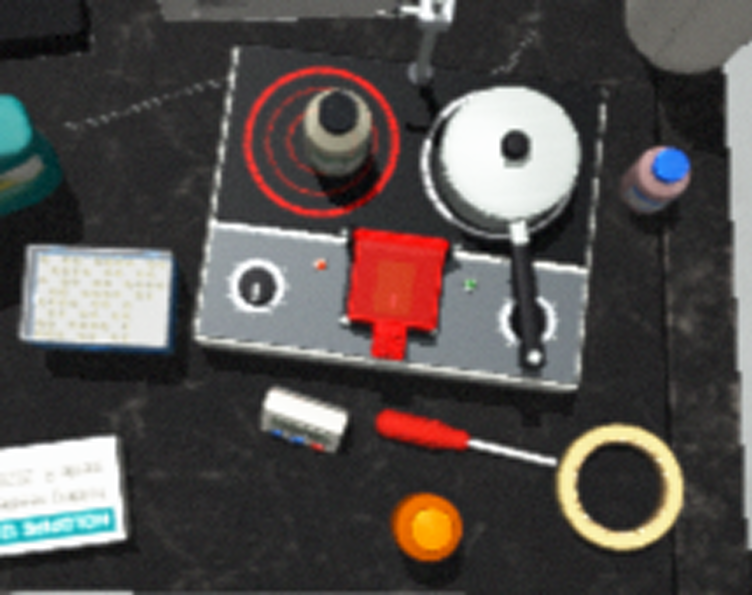

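View pics/s_crop.png

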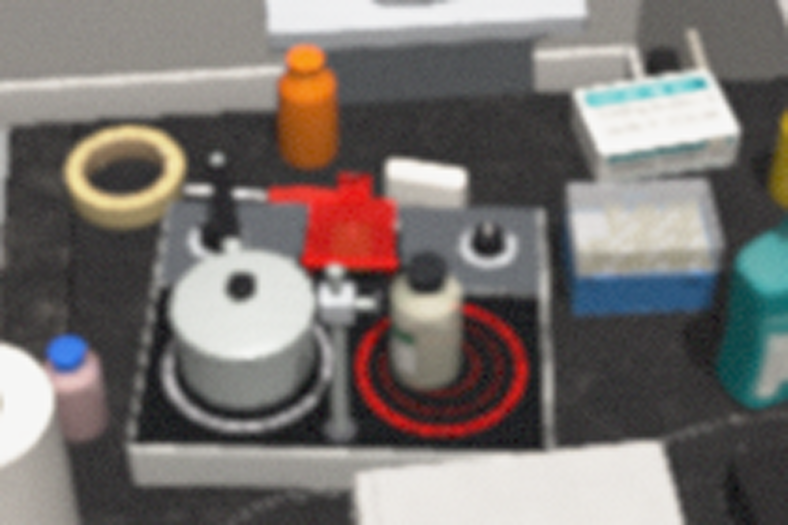

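The crop confirms it: the oil has a black cap, a green/white label, and stands on the red ring (crop 337,130). Now I'll measure.

```bash
cat > h.py <<'E'
import numpy as np,cv2
def load(n): 
    c=np.load(n); return {k:c[k] for k in c.files}
def pz(c,u,v,z):
    K=c["intrinsics"];R=c["R"];t=c["t"]
    d=R.T@np.linalg.inv(K)@np.array([u,v,1.]); o=-R.T@t
    return o+d*(z-o[2])/d[2]
def proj(c,X):
    p=c["intrinsics"]@(c["R"]@np.asarray(X,float)+c["t"]); return p[:2]/p[2]
def cloud(c):
    K=c["intrinsics"];d=c["depth"];v,u=np.mgrid[:d.shape[0],:d.shape[1]]
    P=np.stack([(u-K[0,2])/K[0,0]*d,(v-K[1,2])/K[1,1]*d,d],-1)
    W=(P-c["t"])@c["R"]; W[d==0]=np.nan; return W
E
python3 - <<'E'
from h import *
np.set_printoptions(precision=4,suppress=True)
top=load("top0.npz");side=load("side0.npz")
T=lambda x,y,z:pz(top,170+x/3.5,115+y/3.5,z)
S=lambda x,y,z:pz(side,140+x/3.75,150+y/3.75,z)
# corners deck z .065
for n,p in dict(TL=(238,48),TR=(606,88),FL=(195,338),FR=(577,385)).items(): print(n,T(*p,.064))
def circ(P):
    A=np.c_[2*P[:,:2],np.ones(len(P))]; s=np.linalg.lstsq(A,(P[:,:2]**2).sum(1),rcond=None)[0]; return s[:2],np.sqrt(s[2]+s[0]**2+s[1]**2)
for c,nm,box in((top,"top",(115,190,230,290)),(side,"side",(225,275,230,285))):
    im=c["pixels"].astype(int); m=(im[...,0]>120)&(im[...,1]<80)&(im[...,2]<80)
    mm=np.zeros_like(m); mm[box[0]:box[1],box[2]:box[3]]=m[box[0]:box[1],box[2]:box[3]]
    v,u=np.nonzero(mm); P=np.array([pz(c,a,b,.065) for a,b in zip(u,v)])
    ctr,r=circ(P)
    for _ in range(4):
        d=np.linalg.norm(P[:,:2]-ctr,axis=1); k=(d>.052)&(d<.075); ctr,r=circ(P[k])
    print(nm,"red ring",ctr,r,k.sum())
print("knob top",T(516,144,.155),S(240,285,.155))
print("handle tip hole",T(533,357,.118+.005),"handle root",T(517,225,.123))
print("oil cap top",T(339,110,.177),"side cap",S(428,266,.177),"base bottom side edge",S(428,388,.065))
print("guard TL,TR",T(352,232,.095),T(447,236,.095),"tongue tip",T(388,357,.0975))
print("rodbase",T(420,75,.065), "medium",T(672,165,.088),"timer",T(305,415,.055),"tape",T(620,487,.025))
W=cloud(top)
for n,z in dict(tip=(98,298),carton=(60,490)).items(): print(n,T(*z,.06))
np.save("W0.npy",W)
for n,p in dict(tipTL=(25,245,.079),tipTR=(175,252,.079),tipBR=(172,352,.079),sprayR=(58,160,.06),whitebox=(280,15,0.0),).items(): print(n,T(*p))
E
```

```text
TL [0.718  0.0266 0.064 ]
TR [ 0.683  -0.2845  0.064 ]
FL [0.4695 0.0587 0.064 ]
FR [ 0.4328 -0.2531  0.064 ]
top red ring [ 0.6163 -0.0604] 0.06560503758901226 184
side red ring [ 0.6388 -0.0428] 0.062136674331840794 258
knob top [ 0.6105 -0.1935  0.155 ] [ 0.6218 -0.1915  0.155 ]
handle tip hole [ 0.4498 -0.2082  0.123 ] handle root [ 0.5535 -0.198   0.123 ]
oil cap top [ 0.6309 -0.0574  0.177 ] side cap [ 0.6358 -0.0534  0.177 ] base bottom side edge [ 0.6605 -0.0543  0.065 ]
guard TL,TR [ 0.5528 -0.0696  0.095 ] [ 0.5498 -0.146   0.095 ] tongue tip [ 0.4516 -0.0979  0.0975]
rodbase [ 0.6939 -0.128   0.065 ] medium [ 0.6106 -0.3304  0.088 ] timer [ 0.4075 -0.0321  0.055 ] tape [ 0.3511 -0.2942  0.025 ]
tip [0.5029 0.1404 0.06  ]
carton [0.3453 0.1666 0.06  ]
tipTL [0.544  0.1989 0.079 ]
tipTR [0.5386 0.075  0.079 ]
tipBR [0.4564 0.0757 0.079 ]
sprayR [0.6206 0.178  0.06  ]
whitebox [ 0.7709 -0.0072  0.    ]
```

```bash
cat >> h.py <<'E'
def overlay(c,ctr,psi,pan=None,oil=None,guard=0.0):
    im=c["pixels"][:,:,::-1].copy(); im=cv2.resize(im,None,fx=4,fy=4,interpolation=cv2.INTER_CUBIC)
    cs,sn=np.cos(psi),np.sin(psi)
    H=lambda x,y,z:np.array([ctr[0]+cs*x-sn*y,ctr[1]+sn*x+cs*y,z])
    def poly(P,col,closed=True):
        p=np.array([proj(c,X)*4+1.5 for X in P]).round().astype(int); cv2.polylines(im,[p],closed,col,1)
    th=np.linspace(0,2*np.pi,60)
    poly([H(*q,.065) for q in((-.135,-.16),(.125,-.16),(.125,.16),(-.135,.16))],(0,255,0))
    for s in(1,-1): poly([H(.045+.064*np.cos(a),s*.075+.064*np.sin(a),.065) for a in th],(255,255,0))
    g=lambda r,y:H(-.036-r*np.cos(guard),y,.093+r*np.sin(guard))
    poly([g(0,-.035),g(0,.035),g(.068,.035),g(.068,-.035)],(255,0,255))
    poly([g(.068,-.013),g(.068,.013),g(.097,.013),g(.097,-.013)],(255,0,255))
    if pan is not None:
        px,py,pp=pan; D=lambda x,y,z:np.array([px+np.cos(pp)*x-np.sin(pp)*y,py+np.sin(pp)*x+np.cos(pp)*y,.065+z])
        poly([D(.0545*np.cos(a),.0545*np.sin(a),.066) for a in th],(0,255,255))
        poly([D(.012*np.cos(a),.012*np.sin(a),.090) for a in th],(0,255,255))
        poly([D(*q,.0585) for q in((-.071,-.009),(-.171,-.009),(-.171,.009),(-.071,.009))],(0,255,255))
    if oil is not None:
        ox,oy,oz=oil
        for r,z in((.026,0),(.026,.08),(.013,.112)): poly([[ox+r*np.cos(a),oy+r*np.sin(a),oz+z] for a in th],(255,255,255))
    return im
E
cat > ov.py <<'E'
from h import *
import sys
def show(top,side,tag,ctr,psi,box_t=(110,255,215,365),box_s=(170,290,160,310),**k):
    a=overlay(top,ctr,psi,**k)[box_t[0]*4:box_t[1]*4,box_t[2]*4:box_t[3]*4]; b=overlay(side,ctr,psi,**k)[box_s[0]*4:box_s[1]*4,box_s[2]*4:box_s[3]*4]
    cv2.imwrite(f"pics/{tag}_t.png",a);cv2.imwrite(f"pics/{tag}_s.png",b)
E
python3 - <<'E'
from ov import *
top=load("top0.npz");side=load("side0.npz")
show(top,side,"ov1",(.5808,-.1136),-.122,pan=(.6125,-.193,-.07),oil=(.633,-.055,.065))
E
```

```text
(no output)
```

View pics/ov1_t.png

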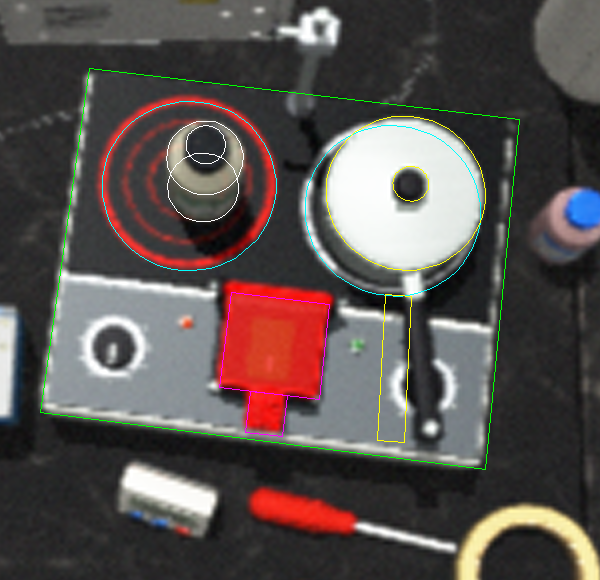

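View pics/ov1_s.png

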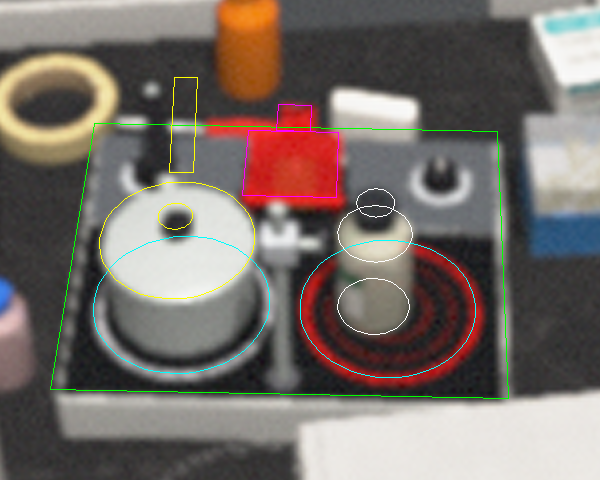

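```bash
cat > plan.py <<'E'
# usage: plan.py x y z jawangle|- [rows]; prints how far to go from the present pose
import sys,numpy as np
from scipy.spatial.transform import Rotation as Ro
from workcell import bot
s=bot.read_state(); p=np.array(s["tool_pos"]); M=Ro.from_rotvec(s["tcp_rot"]).as_matrix()
ja=np.arctan2(M[1,1],M[0,1]); tilt=np.degrees(np.arccos(-M[2,2]))
print("t=%.2f p=%s jaw=%.3f tilt=%.2fdeg F=%s w=%.3f q6=%.2f"%(s["time"],p.round(4),ja,tilt,s["wrist_force"].round(1),s["width"],s["q"][5]))
if len(sys.argv)>4:
    g=np.array(list(map(float,sys.argv[1:4]))); dj=0 if sys.argv[4]=='-' else float(sys.argv[4])-ja
    dj=(dj+np.pi)%(2*np.pi)-np.pi
    d=g-p; n=max(int(np.ceil(np.linalg.norm(d)/.0405)),int(np.ceil(abs(dj)/.122)),1)
    if len(sys.argv)>5: n=int(sys.argv[5])
    a=ja
    print("rows",n,"turn total",round(-dj,3),"dist",round(np.linalg.norm(d),4))
    for i in range(n):
        y=np.array([np.cos(a),np.sin(a)]); x=np.array([-y[1],y[0]]); w=d[:2]/n   # tool x = jaw+90deg
        print([round(w@x,4),round(w@y,4),round(-d[2]/n,4)],round(-dj/n,4)); a+=dj/n
E
python3 plan.py .45 -.25 .30 -.085; python3 - <<'E'
from workcell import bot
from scipy.spatial.transform import Rotation as Ro
print(Ro.from_rotvec(bot.read_state()["tcp_rot"]).as_matrix().round(3))
E
```

```text
t=0.10 p=[ 0.183  -0.649   0.2306] jaw=-1.296 tilt=0.11deg F=[-0.6 -0.7  0.5] w=0.997 q6=-0.04
rows 12 turn total -1.211 dist 0.4851
[np.float64(0.0304), np.float64(-0.026), np.float64(-0.0058)] -0.1009
[np.float64(0.0329), np.float64(-0.0228), np.float64(-0.0058)] -0.1009
[np.float64(0.035), np.float64(-0.0193), np.float64(-0.0058)] -0.1009
[np.float64(0.0368), np.float64(-0.0157), np.float64(-0.0058)] -0.1009
[np.float64(0.0382), np.float64(-0.0119), np.float64(-0.0058)] -0.1009
[np.float64(0.0392), np.float64(-0.008), np.float64(-0.0058)] -0.1009
[np.float64(0.0398), np.float64(-0.004), np.float64(-0.0058)] -0.1009
[np.float64(0.04), np.float64(0.0), np.float64(-0.0058)] -0.1009
[np.float64(0.0398), np.float64(0.004), np.float64(-0.0058)] -0.1009
[np.float64(0.0392), np.float64(0.008), np.float64(-0.0058)] -0.1009
[np.float64(0.0382), np.float64(0.0119), np.float64(-0.0058)] -0.1009
[np.float64(0.0368), np.float64(0.0157), np.float64(-0.0058)] -0.1009
[[ 0.962  0.271 -0.   ]
 [ 0.271 -0.962  0.002]
 [ 0.    -0.002 -1.   ]]
```

Emit:
servo_tool(moves=[[0,[0.03,-0.026,-0.006],-0.1],[0,[0.033,-0.023,-0.006],-0.1],[0,[0.035,-0.019,-0.006],-0.1],[0,[0.036,-0.016,-0.006],-0.1],[0,[0.038,-0.012,-0.006],-0.1],[0,[0.039,-0.008,-0.006],-0.1],[0,[0.04,-0.004,-0.006],-0.1],[0,[0.04,0,-0.006],-0.1]], newtons=30)

```text
time: 0.77
tool_pos: [0.3559, -0.3765, 0.2713]
tcp_rot: [-2.668, -1.631, 0.0]
wrist_force: [0.9, 0.7, -0.1]
width: 1.001
```

```bash
python3 plan.py .632 -.054 .29 -.085
```

```text
t=0.77 p=[ 0.3559 -0.3765  0.2713] jaw=-0.473 tilt=0.81deg F=[ 0.9  0.7 -0.1] w=1.001 q6=-0.39
rows 11 turn total -0.388 dist 0.425
[np.float64(0.0375), np.float64(0.009), np.float64(-0.0017)] -0.0353
[np.float64(0.0372), np.float64(0.0103), np.float64(-0.0017)] -0.0353
[np.float64(0.0368), np.float64(0.0116), np.float64(-0.0017)] -0.0353
[np.float64(0.0364), np.float64(0.0129), np.float64(-0.0017)] -0.0353
[np.float64(0.0359), np.float64(0.0142), np.float64(-0.0017)] -0.0353
[np.float64(0.0354), np.float64(0.0154), np.float64(-0.0017)] -0.0353
[np.float64(0.0348), np.float64(0.0167), np.float64(-0.0017)] -0.0353
[np.float64(0.0342), np.float64(0.0179), np.float64(-0.0017)] -0.0353
[np.float64(0.0335), np.float64(0.0191), np.float64(-0.0017)] -0.0353
[np.float64(0.0329), np.float64(0.0203), np.float64(-0.0017)] -0.0353
[np.float64(0.0321), np.float64(0.0214), np.float64(-0.0017)] -0.0353
```

Emit:
servo_tool(moves=[[0,[0.038,0.009,-0.003],-0.035],[0,[0.038,0.01,-0.003],-0.035],[0,[0.037,0.012,-0.003],-0.035],[0,[0.037,0.013,-0.003],-0.035],[0,[0.036,0.014,-0.003],-0.035],[0,[0.036,0.016,-0.003],-0.035],[0,[0.035,0.017,-0.003],-0.035],[0,[0.034,0.018,0],-0.035]])

```text
time: 1.43
tool_pos: [0.5619, -0.1227, 0.294]
tcp_rot: [-2.397, -2.008, -0.002]
wrist_force: [-0.0, -0.3, 0.4]
width: 0.999
```

```bash
python3 plan.py .633 -.055 .2 -.085; python3 - <<'E'
from workcell import bot
import cv2
c=bot.read_camera("side"); cv2.imwrite("pics/s2.png",cv2.resize(c["pixels"][100:290,140:350,::-1],None,fx=3,fy=3,interpolation=cv2.INTER_CUBIC))
E
```

```text
t=1.43 p=[ 0.5619 -0.1227  0.294 ] jaw=-0.176 tilt=0.82deg F=[-0.  -0.3  0.4] w=0.999 q6=-0.09
rows 4 turn total -0.091 dist 0.136
[np.float64(0.0198), np.float64(0.0145), np.float64(0.0235)] -0.0227
[np.float64(0.0194), np.float64(0.015), np.float64(0.0235)] -0.0227
[np.float64(0.0191), np.float64(0.0154), np.float64(0.0235)] -0.0227
[np.float64(0.0187), np.float64(0.0159), np.float64(0.0235)] -0.0227
```

View pics/s2.png

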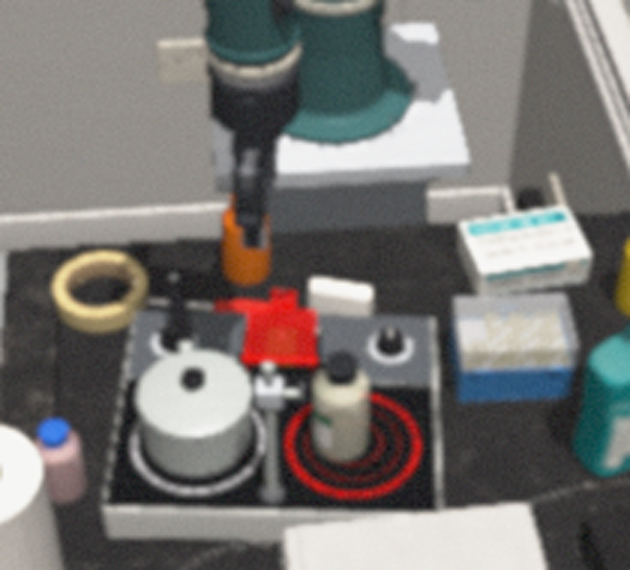

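The side picture shows the gripper at crop (255,240), in front of and above the guard, with the way to the bottle (340,400) clear.

Emit:
servo_tool(moves=[[0,[0.02,0.015,0.01],-0.023],[0,[0.02,0.015,0.01],-0.023],[0,[0.019,0.016,0.01],-0.023],[0,[0.018,0.016,0.01],-0.023],[0,[0,0,0.015],0],[0,[0,0,0],0],[0,[0,0,0],0],[0,[0,0,0],0]])

```text
time: 2.15
tool_pos: [0.6402, -0.0393, 0.2334]
tcp_rot: [-2.278, -2.133, -0.006]
wrist_force: [-0.4, 0.1, 0.5]
width: 0.998
```

```bash
python3 plan.py .634 -.055 .137 -.085 ; python3 - <<'E'
from workcell import bot
from h import *
import cv2
c=bot.read_camera("side"); cv2.imwrite("pics/s3.png",cv2.resize(c["pixels"][130:280,200:330,::-1],None,fx=4,fy=4,interpolation=cv2.INTER_CUBIC))
c=bot.read_camera("top"); cv2.imwrite("pics/t3.png",cv2.resize(c["pixels"][100:260,200:360,::-1],None,fx=3.5,fy=3.5,interpolation=cv2.INTER_CUBIC))
E
```

```text
t=2.15 p=[ 0.6402 -0.0393  0.2334] jaw=-0.066 tilt=1.19deg F=[-0.4  0.1  0.5] w=0.998 q6=-0.05
rows 3 turn total 0.019 dist 0.0979
[np.float64(-0.0053), np.float64(-0.0017), np.float64(0.0321)] 0.0065
[np.float64(-0.0054), np.float64(-0.0017), np.float64(0.0321)] 0.0065
[np.float64(-0.0054), np.float64(-0.0016), np.float64(0.0321)] 0.0065
```

View pics/s3.png

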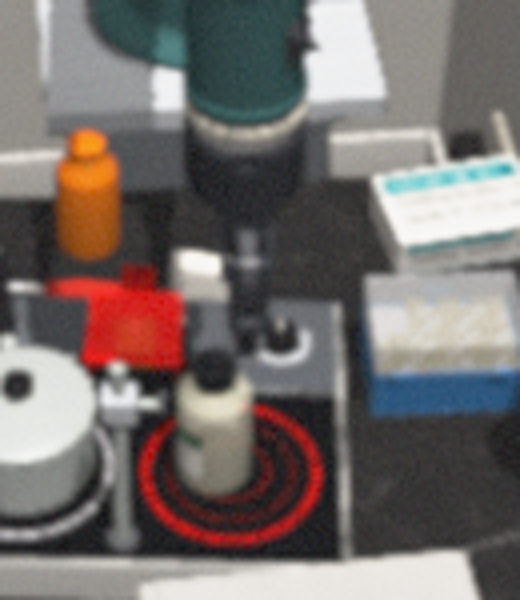

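View pics/t3.png

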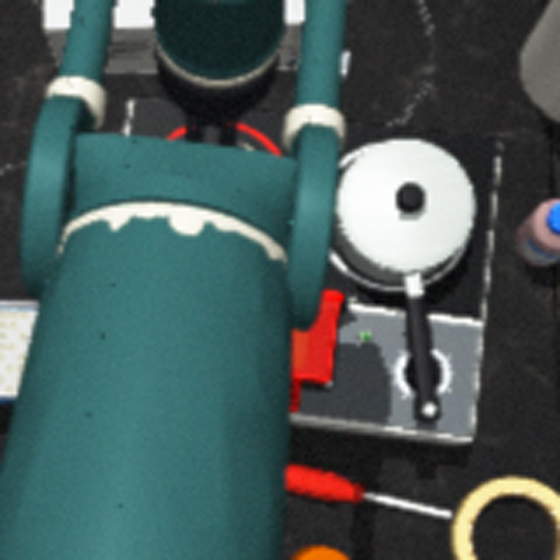

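The side crop shows the gripper slightly right of the bottle (fingers at 250, cap at 213), which matches the 15 mm y overshoot. I'll correct sideways first, then descend.

Emit:
servo_tool(moves=[[0,[-0.01,-0.004,0],0.01],[0,[-0.005,-0.002,0],0.01],[0,[0,0,0],0],[0,[0,0,0.01],0],[0,[0,0,0.015],0],[0,[0,0,0.01],0],[0,[0,0,0],0],[0,[0,0,0],0]])

```text
time: 2.92
tool_pos: [0.6333, -0.0595, 0.2025]
tcp_rot: [-2.315, -2.106, -0.017]
wrist_force: [-0.2, -0.3, -0.1]
width: 1.002
```

```bash
python3 plan.py .634 -.055 .137 -.085 ; python3 - <<'E'
from workcell import bot
from h import *
import cv2
c=bot.read_camera("side"); cv2.imwrite("pics/s4.png",cv2.resize(c["pixels"][160:270,200:310,::-1],None,fx=5,fy=5,interpolation=cv2.INTER_CUBIC))
E
```

```text
t=2.92 p=[ 0.6333 -0.0595  0.2025] jaw=-0.094 tilt=0.90deg F=[-0.2 -0.3 -0.1] w=1.002 q6=-0.05
rows 2 turn total -0.009 dist 0.0657
[np.float64(0.0023), np.float64(0.0001), np.float64(0.0328)] -0.0047
[np.float64(0.0023), np.float64(0.0001), np.float64(0.0328)] -0.0047
```

View pics/s4.png

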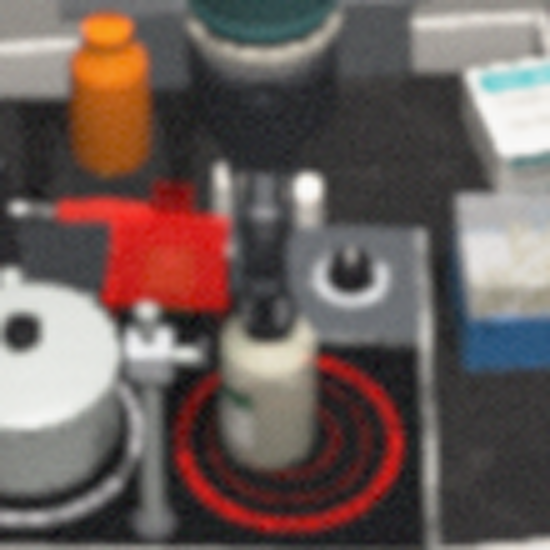

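The gripper column (x≈265) lines up with the bottle (x≈268), so I'm going down.

Emit:
servo_tool(moves=[[0,[0.002,0,0.015],0],[0,[0.001,0,0.015],0],[0,[0.001,0,0.015],0],[0,[0,0,0.01],0],[0,[0,0,0.004],0],[0,[0,0,0],0],[0,[0,0,0],0],[0,[0,0,0],0]])

```text
time: 3.63
tool_pos: [0.6372, -0.0543, 0.146]
tcp_rot: [-2.318, -2.111, -0.024]
wrist_force: [0.1, 0.7, -0.5]
width: 0.997
```

```bash
python3 plan.py .634 -.055 .139 -.085 ; python3 - <<'E'
from workcell import bot
from h import *
import cv2
c=bot.read_camera("side"); cv2.imwrite("pics/s5.png",cv2.resize(c["pixels"][160:270,200:310,::-1],None,fx=5,fy=5,interpolation=cv2.INTER_CUBIC))
E
```

```text
t=3.63 p=[ 0.6372 -0.0543  0.146 ] jaw=-0.093 tilt=0.94deg F=[ 0.1  0.7 -0.5] w=0.997 q6=-0.05
rows 1 turn total -0.008 dist 0.0078
[np.float64(-0.001), np.float64(-0.0031), np.float64(0.007)] -0.0084
```

View pics/s5.png

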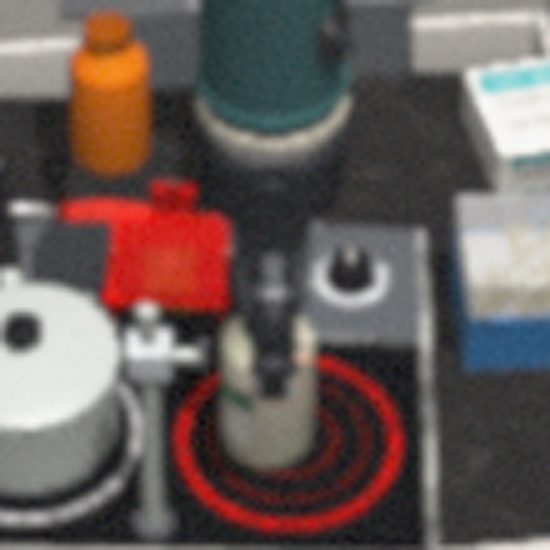

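The rear finger is centred on the bottle at (275,340). I'll drop a little more and close.

Emit:
servo_tool(moves=[[0,[-0.001,-0.002,0.004],0],[0,[0,0,0.002],0],[0,[0,0,0],0],[150,[0,0,0],0],[150,[0,0,0],0],[150,[0,0,0],0],[150,[0,0,0],0],[150,[0,0,0],0]], newtons=30)

```text
time: 4.35
tool_pos: [0.6368, -0.0555, 0.1435]
tcp_rot: [-2.321, -2.114, -0.029]
wrist_force: [-0.6, -1.0, -1.9]
width: 0.57
```

Emit:
servo_tool(moves=[[150,[0,0,0],0],[150,[0,0,-0.005],0],[150,[0,0,-0.01],0],[150,[0,0,-0.02],0],[150,[0,0,-0.02],0],[150,[0,0,-0.02],0],[150,[0,0,-0.02],0],[150,[0,0,-0.02],0]])

```text
time: 5.02
tool_pos: [0.6302, -0.0566, 0.2561]
tcp_rot: [-2.312, -2.105, -0.012]
wrist_force: [0.0, 1.2, -1.8]
width: 0.565
```

```bash
python3 plan.py .58 -.15 .265 -.25 ; python3 - <<'E'
from workcell import bot
from h import *
import cv2
c=bot.read_camera("side"); cv2.imwrite("pics/s6.png",cv2.resize(c["pixels"][140:290,190:340,::-1],None,fx=4,fy=4,interpolation=cv2.INTER_CUBIC))
E
```

```text
t=5.02 p=[ 0.6302 -0.0566  0.2561] jaw=-0.094 tilt=0.95deg F=[ 0.   1.2 -1.8] w=0.565 q6=-0.05
rows 3 turn total 0.156 dist 0.1064
[np.float64(-0.0326), np.float64(-0.0138), np.float64(-0.003)] 0.0521
[np.float64(-0.0332), np.float64(-0.012), np.float64(-0.003)] 0.0521
[np.float64(-0.0338), np.float64(-0.0103), np.float64(-0.003)] 0.0521
```

View pics/s6.png

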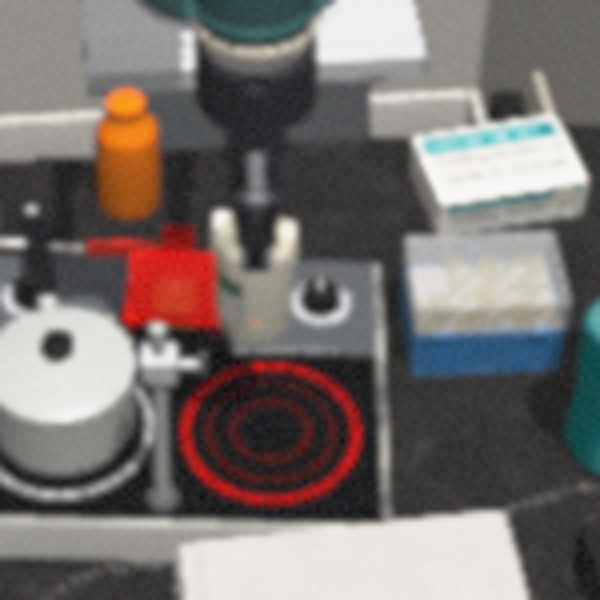

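The bottle is held at crop (258,270) and off the now-free red ring (centre 270,432). Next I carry it to free bench right of the hotplate, near (0.49,-0.345).

```bash
python3 plan.py .49 -.345 .27 -.6 ; python3 - <<'E'
from h import *
top=load("top0.npz");side=load("side0.npz")
# free spot check
for c,n in((top,"t"),(side,"s")):
    print(n,proj(c,[.49,-.345,0]),proj(c,[.49,-.371,0]))
W=np.load("W0.npy")
m=(abs(W[...,0]-.49)<.075)&(abs(W[...,1]+.345)<.065)
print("max z near spot",np.nanmax(W[...,2][m]),np.nanpercentile(W[...,2][m],[1,50,99]),m.sum())
E
```

```text
t=5.07 p=[ 0.6328 -0.057   0.2619] jaw=-0.094 tilt=0.89deg F=[ 1.1 -0.7  2.6] w=0.566 q6=-0.05
rows 8 turn total 0.506 dist 0.3216
[np.float64(-0.0375), np.float64(-0.0144), np.float64(-0.001)] 0.0633
[np.float64(-0.0383), np.float64(-0.012), np.float64(-0.001)] 0.0633
[np.float64(-0.039), np.float64(-0.0096), np.float64(-0.001)] 0.0633
[np.float64(-0.0396), np.float64(-0.0071), np.float64(-0.001)] 0.0633
[np.float64(-0.0399), np.float64(-0.0046), np.float64(-0.001)] 0.0633
[np.float64(-0.0401), np.float64(-0.002), np.float64(-0.001)] 0.0633
[np.float64(-0.0402), np.float64(0.0005), np.float64(-0.001)] 0.0633
[np.float64(-0.0401), np.float64(0.0031), np.float64(-0.001)] 0.0633
t [360.55349036 207.80324162] [369.18361268 207.84713761]
s [156.55828302 230.79829207] [148.20936809 231.39327732]
max z near spot 0.0073428199079009155 [-0.00875546 -0.00011203  0.00510998] 2024
```

```bash
python3 - <<'E'
from h import *
W=np.load("W0.npy"); S=cloud(load("side0.npz"))
for y in np.arange(-.30,-.47,-.015):
    o=[]
    for V in(W,S):
        m=(abs(V[...,0]-.49)<.05)&(abs(V[...,1]-y)<.0075); o+= [m.sum(), np.round(np.nanmedian(V[...,2][m]),3) if m.any() else None]
    print(round(y,3),o)
E
```

```text
-0.3 [np.int64(160), np.float64(0.0), np.int64(120), np.float64(-0.0)]
-0.315 [np.int64(166), np.float64(0.0), np.int64(112), np.float64(-0.001)]
-0.33 [np.int64(160), np.float64(-0.0), np.int64(101), np.float64(-0.001)]
-0.345 [np.int64(165), np.float64(-0.001), np.int64(92), np.float64(-0.001)]
-0.36 [np.int64(163), np.float64(-0.0), np.int64(111), np.float64(-0.0)]
-0.375 [np.int64(164), np.float64(-0.0), np.int64(113), np.float64(-0.001)]
-0.39 [np.int64(167), np.float64(0.0), np.int64(102), np.float64(-0.0)]
-0.405 [np.int64(77), np.float64(-0.0), np.int64(34), np.float64(-0.001)]
-0.42 [np.int64(0), None, np.int64(0), None]
-0.435 [np.int64(0), None, np.int64(0), None]
-0.45 [np.int64(0), None, np.int64(0), None]
-0.465 [np.int64(0), None, np.int64(0), None]
```

Emit:
servo_tool(moves=[[150,[-0.03,-0.013,-0.003],0.06],[150,[-0.036,-0.012,-0.003],0.06],[150,[-0.038,-0.01,-0.002],0.06],[150,[-0.038,-0.008,0],0.06],[150,[-0.038,-0.005,0],0.06],[150,[-0.038,-0.002,0],0.06],[150,[-0.034,0,0],0.06],[150,[-0.02,0,0],0.05]])

```text
time: 5.73
tool_pos: [0.5048, -0.3095, 0.2701]
tcp_rot: [-2.756, -1.501, -0.034]
wrist_force: [0.9, -0.2, -1.3]
width: 0.563
```

```bash
python3 plan.py .49 -.335 .15 -.6
```

```text
t=5.73 p=[ 0.5048 -0.3095  0.2701] jaw=-0.573 tilt=1.26deg F=[ 0.9 -0.2 -1.3] w=0.563 q6=-0.04
rows 4 turn total 0.027 dist 0.1237
[np.float64(-0.0074), np.float64(0.0003), np.float64(0.03)] 0.0067
[np.float64(-0.0074), np.float64(0.0004), np.float64(0.03)] 0.0067
[np.float64(-0.0074), np.float64(0.0004), np.float64(0.03)] 0.0067
[np.float64(-0.0074), np.float64(0.0005), np.float64(0.03)] 0.0067
```

Emit:
servo_tool(moves=[[150,[-0.008,0,0.005],0],[150,[-0.006,0,0.015],0],[150,[-0.004,0,0.025],0],[150,[0,0,0.03],0],[150,[0,0,0.03],0],[150,[0,0,0.025],0],[150,[0,0,0.012],0],[150,[0,0,0],0]])

```text
time: 6.4
tool_pos: [0.4969, -0.3267, 0.1223]
tcp_rot: [2.755, 1.503, 0.04]
wrist_force: [0.4, 0.9, -2.1]
width: 0.564
```

```bash
python3 plan.py .49 -.335 .085 -.6
```

```text
t=6.40 p=[ 0.4969 -0.3267  0.1223] jaw=-0.572 tilt=1.48deg F=[ 0.4  0.9 -2.1] w=0.564 q6=-0.08
rows 1 turn total 0.028 dist 0.0388
[np.float64(-0.0107), np.float64(-0.0013), np.float64(0.0373)] 0.028
```

Emit:
servo_tool(moves=[[150,[-0.005,0,0.01],0],[150,[-0.004,0,0.01],0],[150,[0,0,0.009],0],[150,[0,0,0.005],0],[150,[0,0,0.003],0],[150,[0,0,0.002],0],[150,[0,0,0.001],0],[150,[0,0,0],0]])

```text
time: 7.07
tool_pos: [0.4954, -0.3343, 0.0808]
tcp_rot: [2.748, 1.507, 0.044]
wrist_force: [-0.1, -0.1, -2.0]
width: 0.566
```

```bash
python3 plan.py .49 -.335 .0785 -.6; python3 - <<'E'
from workcell import bot
from h import *
import cv2
c=bot.read_camera("side"); cv2.imwrite("pics/s7.png",cv2.resize(c["pixels"][160:290,110:240,::-1],None,fx=4.5,fy=4.5,interpolation=cv2.INTER_CUBIC))
E
```

```text
t=7.07 p=[ 0.4954 -0.3343  0.0808] jaw=-0.568 tilt=1.66deg F=[-0.1 -0.1 -2. ] w=0.566 q6=-0.10
rows 1 turn total 0.032 dist 0.0059
[np.float64(-0.0035), np.float64(-0.0042), np.float64(0.0023)] 0.0323
```

View pics/s7.png

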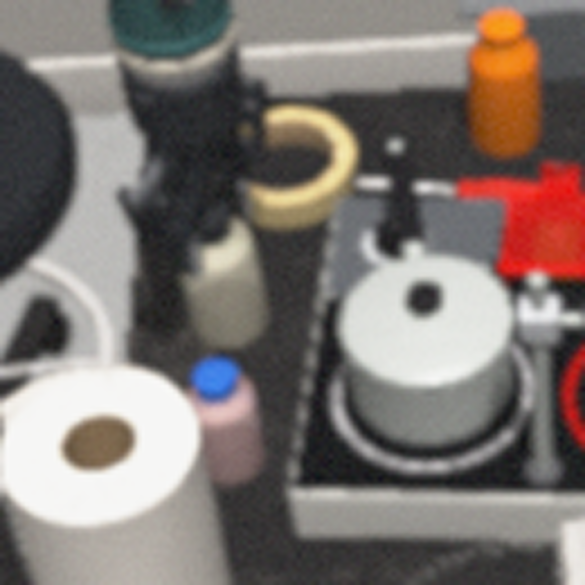

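The bottle (230,290) is upright and just above the bench between the pan and the bench edge, clear of the pink bottle. I'll ease it down.

Emit:
servo_tool(moves=[[150,[0,0,0.002],0],[150,[0,0,0.001],0],[150,[0,0,0.001],0],[150,[0,0,0.001],0],[150,[0,0,0],0],[150,[0,0,0],0],[150,[0,0,0],0],[150,[0,0,0],0]])

```text
time: 7.78
tool_pos: [0.4973, -0.3354, 0.0784]
tcp_rot: [2.744, 1.505, 0.047]
wrist_force: [-0.5, 0.7, -1.6]
width: 0.562
```

Emit:
servo_tool(moves=[[150,[0,0,0.001],0],[150,[0,0,0.001],0],[150,[0,0,0.001],0],[150,[0,0,0],0],[70,[0,0,0],0],[60,[0,0,0],0],[60,[0,0,0],0],[40,[0,0,0],0]])

```text
time: 8.45
tool_pos: [0.4986, -0.3361, 0.079]
tcp_rot: [2.742, 1.504, 0.049]
wrist_force: [0.1, -0.8, -0.1]
width: 0.839
```

Emit:
servo_tool(moves=[[20,[0,0,0],0],[0,[0,0,0],0],[0,[0,0,-0.005],0],[0,[0,0,-0.01],0],[0,[0,0,-0.02],0],[0,[0,0,-0.025],0],[0,[0,0,-0.03],0],[0,[0,0,-0.03],0]])

```text
time: 9.12
tool_pos: [0.4895, -0.3329, 0.1963]
tcp_rot: [-2.752, -1.509, -0.038]
wrist_force: [1.1, -0.3, 0.8]
width: 0.999
```

```bash
python3 plan.py .49 -.204 .23 -1.476; python3 - <<'E'
from workcell import bot
from h import *
import cv2
c=bot.read_camera("side"); cv2.imwrite("pics/s8.png",cv2.resize(c["pixels"][160:290,110:240,::-1],None,fx=4.5,fy=4.5,interpolation=cv2.INTER_CUBIC))
E
```

```text
t=9.12 p=[ 0.4895 -0.3329  0.1963] jaw=-0.568 tilt=1.41deg F=[ 1.1 -0.3  0.8] w=0.999 q6=-0.10
rows 8 turn total 0.908 dist 0.1332
[np.float64(0.0136), np.float64(-0.0086), np.float64(-0.0042)] 0.1136
[np.float64(0.0126), np.float64(-0.0101), np.float64(-0.0042)] 0.1136
[np.float64(0.0113), np.float64(-0.0114), np.float64(-0.0042)] 0.1136
[np.float64(0.01), np.float64(-0.0127), np.float64(-0.0042)] 0.1136
[np.float64(0.0085), np.float64(-0.0137), np.float64(-0.0042)] 0.1136
[np.float64(0.0069), np.float64(-0.0146), np.float64(-0.0042)] 0.1136
[np.float64(0.0052), np.float64(-0.0153), np.float64(-0.0042)] 0.1136
[np.float64(0.0034), np.float64(-0.0157), np.float64(-0.0042)] 0.1136
```

View pics/s8.png

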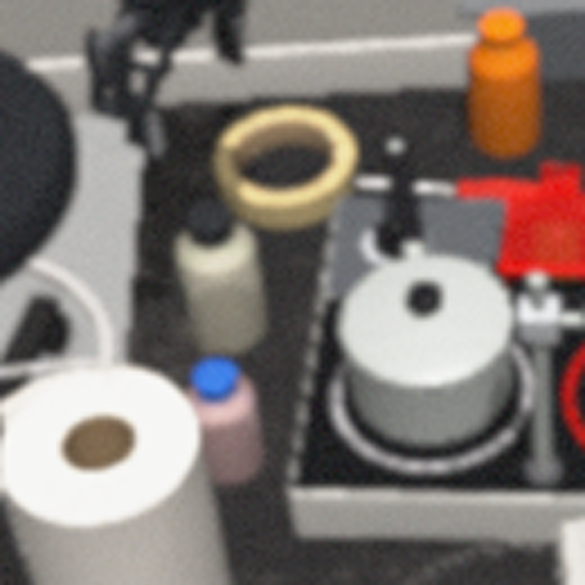

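The oil stands upright on free bench at crop (222,285), released. On to the pan handle.

Emit:
servo_tool(moves=[[0,[0.014,-0.008,-0.004],0.11],[0,[0.013,-0.01,-0.004],0.11],[0,[0.011,-0.011,-0.004],0.11],[0,[0.01,-0.013,-0.004],0.11],[0,[0.008,-0.014,0],0.11],[0,[0.006,-0.013,0],0.11],[0,[0.003,-0.01,0],0.11],[0,[0,-0.006,0],0.11]])

```text
time: 9.83
tool_pos: [0.4961, -0.225, 0.2374]
tcp_rot: [3.13, 0.125, 0.077]
wrist_force: [-0.2, 0.1, -0.9]
width: 1.001
```

```bash
python3 plan.py .492 -.2044 .19 -1.476; python3 - <<'E'
from workcell import bot
from h import *
import cv2
c=bot.read_camera("top"); np.savez("top1.npz",**c)
cv2.imwrite("pics/t9.png",cv2.resize(c["pixels"][110:260,240:390,::-1],None,fx=4,fy=4,interpolation=cv2.INTER_CUBIC))
E
```

```text
t=9.83 p=[ 0.4961 -0.225   0.2374] jaw=-1.491 tilt=2.86deg F=[-0.2  0.1 -0.9] w=1.001 q6=1.00
rows 2 turn total -0.015 dist 0.0519
[np.float64(-0.0012), np.float64(-0.0104), np.float64(0.0237)] -0.0075
[np.float64(-0.0011), np.float64(-0.0104), np.float64(0.0237)] -0.0075
```

View pics/t9.png

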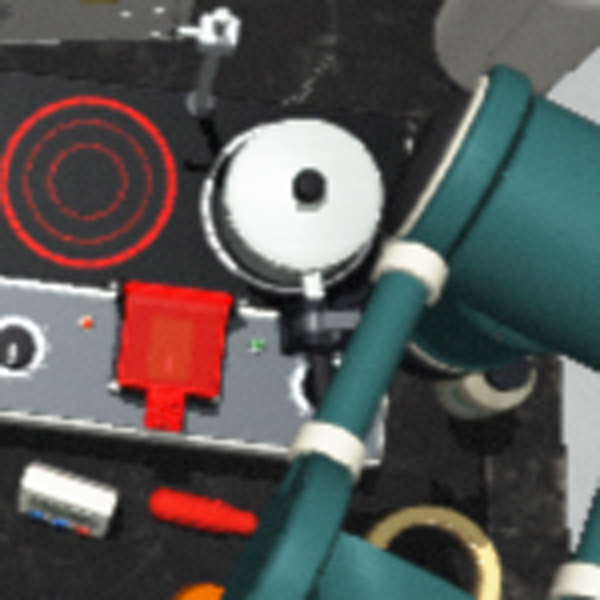

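```bash
python3 - <<'E'
from workcell import bot
from h import *
print(bot.read_state()["q"].round(3))
c=bot.read_camera("side")
cv2.imwrite("pics/s9.png",cv2.resize(c["pixels"][:,:,::-1],None,fx=1.5,fy=1.5,interpolation=cv2.INTER_CUBIC))
E
```

```text
[-0.482 -0.019  1.91   0.019  1.205  1.007]
```

View pics/s9.png

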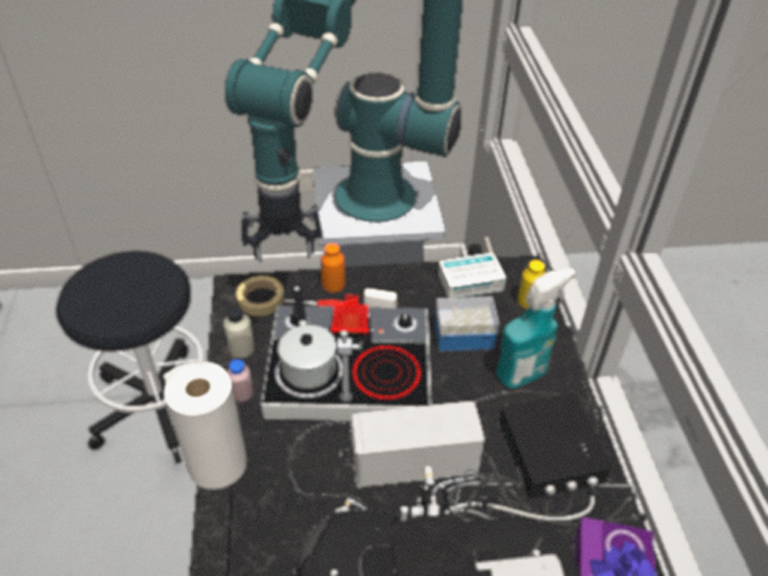

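Emit:
servo_tool(moves=[[0,[0,-0.008,0],0],[0,[-0.001,-0.006,0],0],[0,[-0.002,-0.004,0],0],[0,[0,0,0],0],[0,[0,0,0],0],[0,[0,0,0],0],[0,[0,0,0],0],[0,[0,0,0],0]])

```text
time: 10.6
tool_pos: [0.491, -0.2077, 0.2382]
tcp_rot: [3.126, 0.151, 0.079]
wrist_force: [0.4, -0.0, -0.1]
width: 1.004
```

```bash
cat >> plan.py <<'E'
print("tool z in world",M[:,2].round(4),"deg along jaw %.2f across %.2f"%(np.degrees(M[:,2]@np.array([np.cos(ja),np.sin(ja),0])),np.degrees(M[:,2]@np.array([-np.sin(ja),np.cos(ja),0]))), "q",s["q"].round(3))
E
python3 plan.py .492 -.2044 .19 -1.476
```

```text
t=10.60 p=[ 0.491  -0.2077  0.2382] jaw=-1.475 tilt=2.94deg F=[ 0.4 -0.  -0.1] w=1.004 q6=1.01
rows 2 turn total 0.001 dist 0.0483
[np.float64(0.0006), np.float64(-0.0016), np.float64(0.0241)] 0.0007
[np.float64(0.0006), np.float64(-0.0016), np.float64(0.0241)] 0.0007
tool z in world [ 0.0507 -0.0082 -0.9987] deg along jaw 0.75 across 2.84 q [-0.457 -0.043  1.932  0.016  1.204  1.012]
```

Emit:
servo_tool(moves=[[0,[0,0,0.015],0],[0,[0,0,0.02],0],[0,[0,0,0.02],0],[0,[0,0,0.015],0],[0,[0,0,0.01],0],[0,[0,0,0],0],[0,[0,0,0],0],[0,[0,0,0],0]])

```text
time: 11.27
tool_pos: [0.4973, -0.2109, 0.1573]
tcp_rot: [3.124, 0.149, 0.084]
wrist_force: [0.3, -0.6, -0.3]
width: 1.002
```

```bash
python3 plan.py .492 -.2044 .13 -1.476; python3 - <<'E'
from workcell import bot
from h import *
c=bot.read_camera("side")
cv2.imwrite("pics/s10.png",cv2.resize(c["pixels"][140:280,150:290,::-1],None,fx=4,fy=4,interpolation=cv2.INTER_CUBIC))
E
```

```text
t=11.27 p=[ 0.4973 -0.2109  0.1573] jaw=-1.476 tilt=3.17deg F=[ 0.3 -0.6 -0.3] w=1.002 q6=1.01
rows 1 turn total 0.0 dist 0.0286
[np.float64(-0.0047), np.float64(-0.007), np.float64(0.0273)] 0.0004
tool z in world [ 0.0543 -0.0105 -0.9985] deg along jaw 0.89 across 3.04 q [-0.457  0.034  2.01   0.017  1.044  1.011]
```

View pics/s10.png

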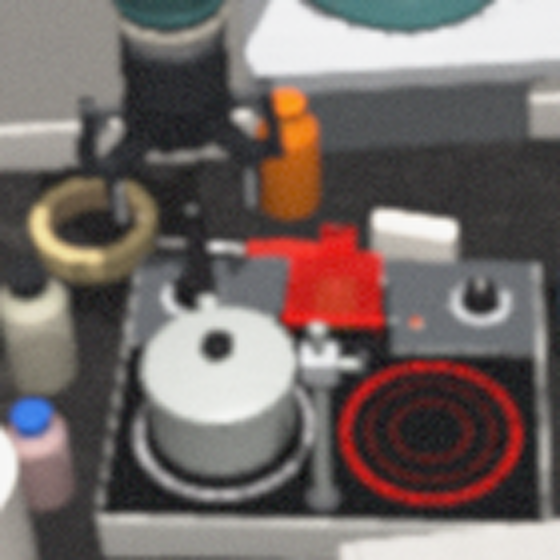

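The fingers at crop (120,210) and (250,190) straddle the handle at (195,245), about 7 mm too far left. I'll correct that and lower.

Emit:
servo_tool(moves=[[0,[-0.002,-0.006,0],0],[0,[-0.002,-0.002,0.008],0],[0,[0,0,0.008],0],[0,[0,0,0.006],0],[0,[0,0,0.002],0],[0,[0,0,0],0],[0,[0,0,0],0],[0,[0,0,0],0]])

```text
time: 11.98
tool_pos: [0.4958, -0.2037, 0.1343]
tcp_rot: [3.12, 0.15, 0.093]
wrist_force: [0.2, 0.1, -0.1]
width: 0.999
```

```bash
python3 plan.py .492 -.2044 .13 -1.476; python3 - <<'E'
from workcell import bot
from h import *
c=bot.read_camera("side")
cv2.imwrite("pics/s11.png",cv2.resize(c["pixels"][160:260,150:250,::-1],None,fx=5.5,fy=5.5,interpolation=cv2.INTER_CUBIC))
E
```

```text
t=11.98 p=[ 0.4958 -0.2037  0.1343] jaw=-1.475 tilt=3.55deg F=[ 0.2  0.1 -0.1] w=0.999 q6=1.02
rows 1 turn total 0.001 dist 0.0058
[np.float64(-0.0039), np.float64(0.0004), np.float64(0.0043)] 0.0007
tool z in world [ 0.0605 -0.0134 -0.9981] deg along jaw 1.10 across 3.38 q [-0.445  0.046  2.045  0.017  0.991  1.021]
```

View pics/s11.png

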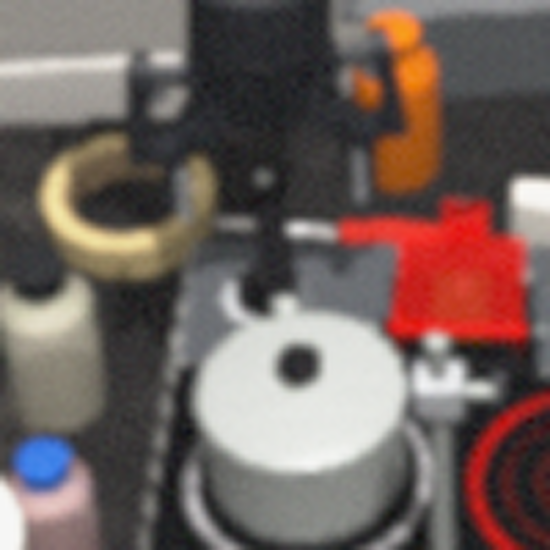

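Emit:
servo_tool(moves=[[0,[-0.002,0,0.004],0],[0,[0,0,0.002],0],[0,[0,0,0],0],[120,[0,0,0],0],[160,[0,0,0],0],[180,[0,0,0],0],[190,[0,0,0],0],[200,[0,0,0],0]], newtons=25)

```text
time: 12.7
tool_pos: [0.4947, -0.2045, 0.1285]
tcp_rot: [3.119, 0.149, 0.096]
wrist_force: [-0.4, -0.3, -1.2]
width: 0.301
```

```bash
python3 plan.py; python3 - <<'E'
from workcell import bot
from h import *
c=bot.read_camera("side")
cv2.imwrite("pics/s12.png",cv2.resize(c["pixels"][160:270,150:260,::-1],None,fx=5,fy=5,interpolation=cv2.INTER_CUBIC))
E
```

```text
t=12.70 p=[ 0.4947 -0.2045  0.1285] jaw=-1.476 tilt=3.64deg F=[-0.4 -0.3 -1.2] w=0.301 q6=1.02
tool z in world [ 0.062  -0.0142 -0.998 ] deg along jaw 1.14 across 3.46 q [-0.448  0.05   2.052  0.017  0.977  1.018]
```

View pics/s12.png

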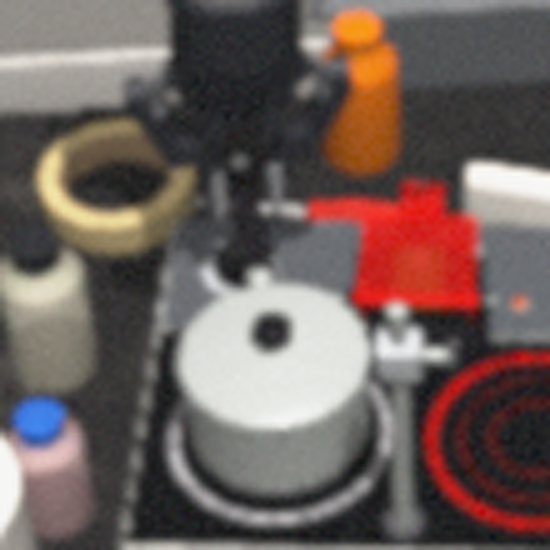

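The fingers (218,205) and (275,195) are closing evenly on the handle (245,215).

Emit:
servo_tool(moves=[[210,[0,0,0],0],[215,[0,0,0],0],[230,[0,0,0],0],[240,[0,0,0],0],[240,[0,0,0],0],[240,[0,0,0],0],[240,[0,0,0],0],[240,[0,0,0],0]], newtons=25)

```text
time: 13.42
tool_pos: [0.4949, -0.2046, 0.1287]
tcp_rot: [3.119, 0.15, 0.096]
wrist_force: [-0.6, 0.0, -0.2]
width: 0.059
```

```bash
python3 plan.py; python3 - <<'E'
from workcell import bot
from ov import *
s=bot.read_camera("side"); np.savez("side2.npz",**s)
t=bot.read_camera("top"); np.savez("top2.npz",**t)
show(t,s,"ov2",(.582,-.113),-.122,pan=(.6125,-.193,.095))
E
```

```text
t=13.42 p=[ 0.4949 -0.2046  0.1287] jaw=-1.476 tilt=3.67deg F=[-0.6  0.  -0.2] w=0.059 q6=1.02
tool z in world [ 0.0624 -0.0144 -0.9979] deg along jaw 1.16 across 3.48 q [-0.448  0.05   2.052  0.017  0.977  1.018]
```

View pics/ov2_t.png

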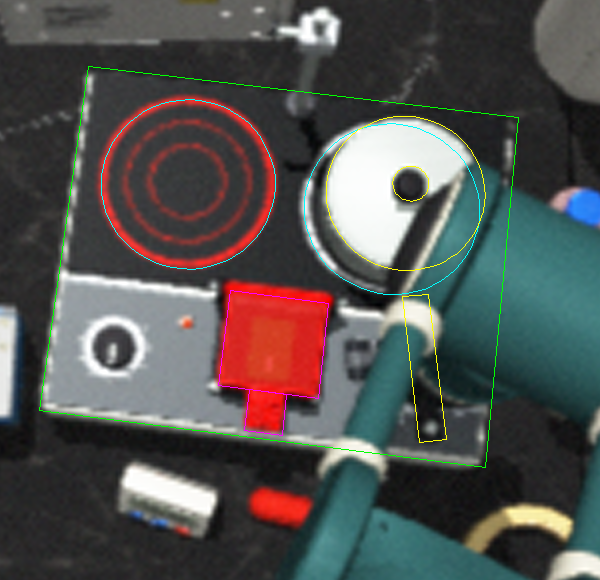

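View pics/ov2_s.png

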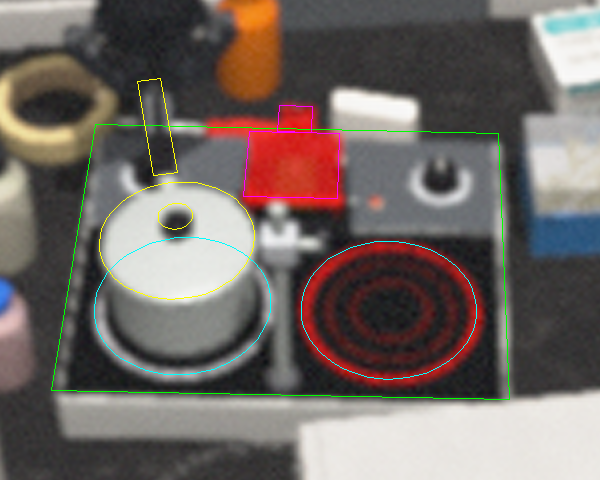

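```bash
python3 - <<'E'
from h import *
s=load("side2.npz");t=load("top2.npz"); s0=load("side0.npz")
a=cv2.resize(s["pixels"][165:225,165:215,::-1],None,fx=9,fy=9,interpolation=cv2.INTER_CUBIC)
b=cv2.resize(s0["pixels"][165:225,165:215,::-1],None,fx=9,fy=9,interpolation=cv2.INTER_CUBIC)
for nm,X in dict(tcp=[.4949,-.2046,.1287],tip=[.4965,-.205,.1037],grip=[.492,-.2044,.118]).items():
    print(nm,proj(s,X),((proj(s,X)-[165,165])*9).round())
# brighten
o=np.hstack([a[:, :400],b[:, :400]]); o=np.clip(o.astype(float)*1.8,0,255).astype(np.uint8)
cv2.imwrite("pics/s13.png",o)
a=cv2.resize(t["pixels"][190:230,290:330,::-1],None,fx=12,fy=12,interpolation=cv2.INTER_CUBIC)
cv2.imwrite("pics/t13.png",np.clip(a.astype(float)*1.8,0,255).astype(np.uint8))
E
```

```text
tcp [198.64226179 200.42995965] [303. 319.]
tip [199.0527544  206.59405774] [306. 374.]
grip [198.91085524 202.22622669] [305. 335.]
```

View pics/s13.png

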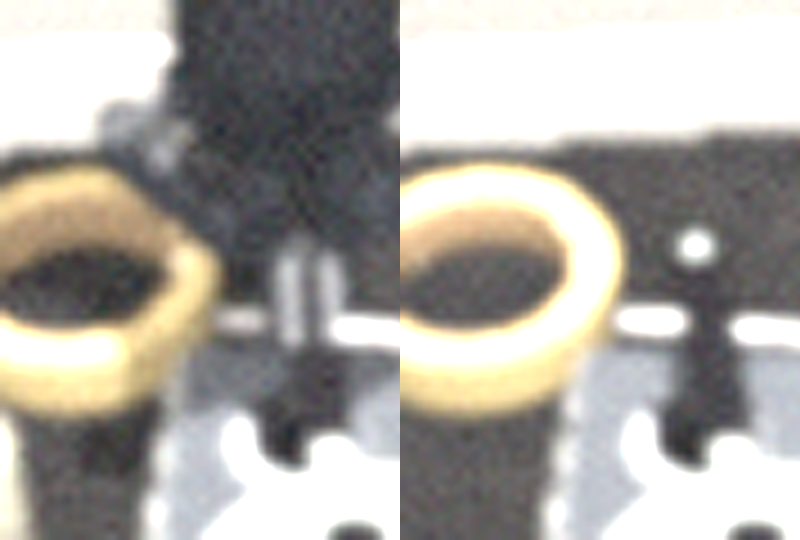

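View pics/t13.png

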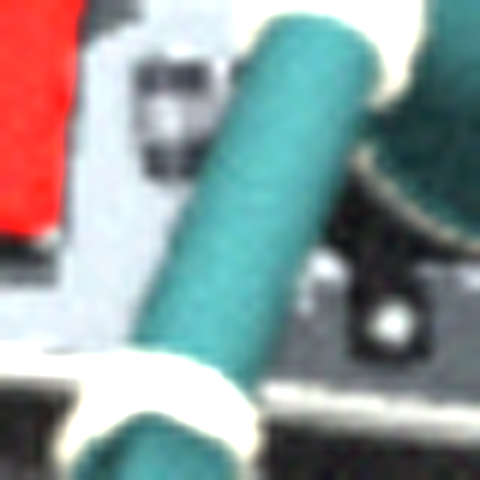

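```bash
python3 - <<'E'
from h import *
np.set_printoptions(linewidth=200,precision=3,suppress=True)
s=load("side2.npz"); S=cloud(s); s0=load("side0.npz"); S0=cloud(s0)
print("cols 193..205; rows; z(mm) now"); 
for r in range(190,214): print(r,(S[r,193:206,2]*1000).round(0), (S0[r,193:206,2]*1000).round(0))
print("x now")
for r in range(190,214,2): print(r,(S[r,193:206,0]*1000).round(0))
E
```

```text
cols 193..205; rows; z(mm) now
190 [184. 185. 184. 183. 182.  -3.   1. 168. 180. 177. 181. 182. 173.] [ 1.  1.  1. -1.  0.  0.  1. -4. -5. -2.  4. -2. -5.]
191 [178. 180. 176. 176. 175. 123. 121. 164. 179. 177. 171. 175. 169.] [  0.  -4.  -1. 119. 126. 124. 120. 124.   1.  -2.  -2.   3.  -3.]
192 [175. 176. 176. 172. 172. 120. 124. 169. 173. 174. 174. 174.  -1.] [  2.  -1. 119. 122. 122. 118. 119. 122.   1.  -1.  -2.   1.   1.]
193 [169. 168. 174. 173. 170. 163. 124. 163. 166. 169. 167. 163.  -3.] [ -4.  -3. 118. 119. 121. 126. 124. 122.   3.  -2.  -5.  -1.  -3.]
194 [  2. 164. 168. 165. 163. 164. 122. 162. 161. 164. 159. 155.  -3.] [  2.  -0.  -3. 122. 125. 127. 123. 124. 120.   1.   1.   0.  -2.]
195 [  1. 162. 157. 159. 158.  nan 124. 159. 162. 157. 149. 153.  -2.] [ -6.  -3.   1. 120. 126. 123. 124. 123. 128.   1.   1.  -4.  -1.]
196 [ -2. 155. 153. 157. 159. 157. 124. 150. 154. 154. 147. 152.   1.] [  1.  -4.  -2. 124. 121. 124. 123. 123. 121.  -2.   1.  -1.   2.]
197 [ -1. 152. 150. 150. 152. 154. 121. 145. 152. 149. 148. 146.  -5.] [ -1.  -5.  -0. 121. 120. 122. 124. 121. 124.
[... 2387 characters left out ...]
 502. 506. 504. 502. 503. 461. 502. 501. 505. 499. 495. 336.]
196 [343. 501. 500. 504. 506. 504. 472. 498. 503. 502. 496. 501. 350.]
198 [349. 501. 500. 500. 507. 502. 480. 491. 506. 505. 500. 496. 360.]
200 [377. 506. 508. 505. 505. 503. 487. 489. 505. 502. 499. 501. 367.]
202 [373. 370. 375. 373. 506. 504. 498. 495. 504. 502. 376. 379. 384.]
204 [444. 448. 444. 444. 500. 500. 502. 503. 502. 506. 446. 444. 448.]
206 [454. 455. 453. 454. 456. 511. 513. 513. 510. 511. 506. 458. 460.]
208 [460. 458. 472. 477. 479. 518. 523. 523. 517. 522. 522. 461. 467.]
210 [486. 483. 485. 483. 482. 524. 526. 528. 528. 526. 530. 470. 474.]
212 [494. 493. 488. 496. 494. 492. 541. 538. 538. 536. 540. 536. 479.]
```

```bash
python3 - <<'E'
from h import *
np.set_printoptions(linewidth=200,precision=3,suppress=True)
s=load("side2.npz")
for z in (.17,.1835,.2): print(z,proj(s,[.633+.026*.99,-.057,z]),"expected ~ (254.5,223.8)")
# s5 rear fingertip
for z in (.12,.134,.15): print(z,proj(s,[.637+.055,-.054,z]),"seen (255,238)")
S=cloud(s)
m=(abs(S[...,1]+.2046)<.07)&(abs(S[...,0]-.495)<.06)&(S[...,2]>.10)
P=S[m]; 
for z in np.arange(.1,.3,.01):
    k=(P[:,2]>=z)&(P[:,2]<z+.01); 
    if k.sum(): print(round(z,2),k.sum(),P[k].min(0),P[k].max(0))
E
```

```text
0.17 [253.672 228.983] expected ~ (254.5,223.8)
0.1835 [253.744 225.694] expected ~ (254.5,223.8)
0.2 [253.834 221.61 ] expected ~ (254.5,223.8)
0.12 [255.785 250.003] seen (255,238)
0.134 [255.875 246.775] seen (255,238)
0.15 [255.979 243.027] seen (255,238)
0.1 2 [ 0.55  -0.142  0.1  ] [ 0.552 -0.139  0.101]
0.11 26 [ 0.496 -0.21   0.114] [ 0.551 -0.19   0.12 ]
0.12 75 [ 0.446 -0.208  0.12 ] [ 0.553 -0.19   0.128]
0.13 17 [ 0.491 -0.215  0.131] [ 0.506 -0.188  0.14 ]
0.14 26 [ 0.493 -0.218  0.14 ] [ 0.509 -0.188  0.149]
0.15 24 [ 0.495 -0.217  0.15 ] [ 0.507 -0.187  0.159]
0.16 22 [ 0.491 -0.219  0.161] [ 0.506 -0.184  0.169]
0.17 53 [ 0.48  -0.235  0.17 ] [ 0.51  -0.166  0.18 ]
0.18 95 [ 0.477 -0.243  0.18 ] [ 0.51  -0.159  0.19 ]
0.19 61 [ 0.477 -0.254  0.19 ] [ 0.513 -0.153  0.2  ]
0.2 70 [ 0.478 -0.256  0.2  ] [ 0.512 -0.144  0.21 ]
0.21 116 [ 0.47  -0.263  0.21 ] [ 0.512 -0.14   0.22 ]
0.22 128 [ 0.48  -0.263  0.22 ] [ 0.513 -0.143  0.23 ]
0.23 92 [ 0.478 -0.245  0.23 ] [ 0.514 -0.16   0.24 ]
0.24 38 [ 0.485 -0.241  0.24 ] [ 0.511 -0.159  0.25 ]
0.25 13 [ 0.492 -0.238  0.251] [ 0.522 -0.164  0.26 ]
0.26 74 [ 0.494 -0.237  0.26 ] [ 0.526 -0.164  0.27 ]
0.27 72 [ 0.491 -0.236  0.27 ] [ 0.526 -0.163  0.28 ]
0.28 83 [ 0.485 -0.238  0.28 ] [ 0.526 -0.163  0.29 ]
0.29 85 [ 0.476 -0.237  0.29 ] [ 0.525 -0.165  0.3  ]
```

```bash
python3 - <<'E'
from h import *
np.set_printoptions(linewidth=200,precision=3,suppress=True)
s=load("side0.npz"); S=cloud(s)
m=(abs(S[...,1]+.649)<.09)&(abs(S[...,0]-.183)<.09)&(S[...,2]>.10)
P=S[m]; print(proj(s,[.183,-.649,.2305]))
for z in np.arange(.15,.45,.01):
    k=(P[:,2]>=z)&(P[:,2]<z+.01); 
    if k.sum(): print(round(z,2),k.sum(),np.percentile(P[k],5,axis=0),np.percentile(P[k],95,axis=0))
cv2.imwrite("pics/s14.png",cv2.resize(s["pixels"][50:130,10:90,::-1],None,fx=7,fy=7,interpolation=cv2.INTER_CUBIC))
E
```

```text
[ 55.32  118.523]
0.24 7 [ 0.178 -0.691  0.244] [ 0.205 -0.599  0.249]
0.25 28 [ 0.173 -0.696  0.251] [ 0.207 -0.593  0.259]
0.26 29 [ 0.174 -0.697  0.261] [ 0.209 -0.592  0.27 ]
0.27 26 [ 0.173 -0.696  0.27 ] [ 0.207 -0.592  0.279]
0.28 31 [ 0.169 -0.709  0.281] [ 0.211 -0.584  0.29 ]
0.29 99 [ 0.163 -0.708  0.291] [ 0.213 -0.577  0.299]
0.3 108 [ 0.165 -0.709  0.301] [ 0.213 -0.578  0.31 ]
0.31 97 [ 0.167 -0.707  0.31 ] [ 0.212 -0.579  0.319]
0.32 101 [ 0.175 -0.708  0.321] [ 0.212 -0.581  0.33 ]
0.33 149 [ 0.173 -0.702  0.331] [ 0.212 -0.584  0.339]
0.34 141 [ 0.162 -0.707  0.34 ] [ 0.209 -0.583  0.348]
0.35 24 [ 0.178 -0.677  0.35 ] [ 0.218 -0.609  0.36 ]
0.36 75 [ 0.189 -0.669  0.361] [ 0.221 -0.61   0.369]
0.37 81 [ 0.189 -0.673  0.371] [ 0.225 -0.61   0.379]
0.38 73 [ 0.189 -0.672  0.381] [ 0.224 -0.61   0.389]
0.39 94 [ 0.188 -0.673  0.39 ] [ 0.222 -0.611  0.399]
0.4 113 [ 0.178 -0.674  0.4  ] [ 0.221 -0.612  0.409]
0.41 43 [ 0.189 -0.663  0.411] [ 0.221 -0.613  0.419]
0.42 93 [ 0.185 -0.675  0.42 ] [ 0.222 -0.611  0.429]
0.43 95 [ 0.186 -0.673  0.431] [ 0.223 -0.61   0.439]
0.44 87 [ 0.189 -0.672  0.441] [ 0.22  -0.611  0.45 ]
0.45 86 [ 0.188 -0.672  0.451] [ 0.22  -0.612  0.459]
```

View pics/s14.png

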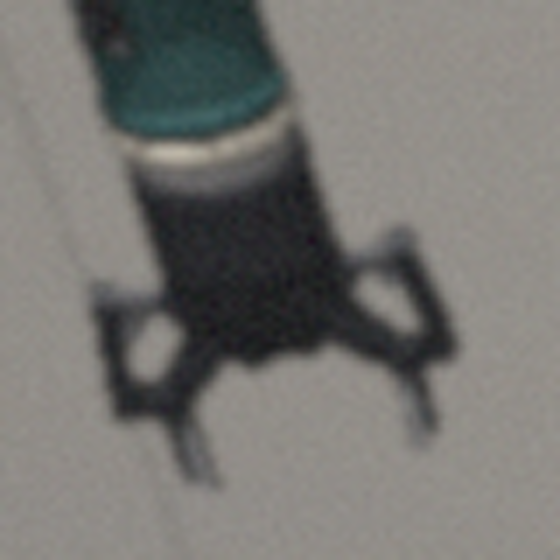

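The grip missed. `width` went to the commanded closure (0.059), and the side depth puts the fingertips at z≈0.13, just above the handle top (0.122). In the start picture the open tips were at z≈0.245 with the TCP at 0.231. So the real fingertips stand about 25 mm higher than the stated geometry, with the shut tip at about the TCP z. I'll use that measured offset: reopen, go 21 mm lower, and close.

Emit:
servo_tool(moves=[[120,[0,0,0],0],[60,[0,0,0],0],[60,[0,0,0],0],[60,[0,0,0],0],[60,[0,0,0],0],[60,[0,0,0],0],[60,[0,0,0],0],[60,[0,0,0],0]])

```text
time: 14.18
tool_pos: [0.4949, -0.2046, 0.1287]
tcp_rot: [3.119, 0.149, 0.096]
wrist_force: [-0.3, 0.8, -0.2]
width: 0.762
```

Emit:
servo_tool(moves=[[60,[-0.001,0,0.005],0],[60,[-0.001,0,0.006],0],[60,[-0.001,0,0.006],0],[60,[0,0,0.003],0],[60,[0,0,0.001],0],[60,[0,0,0],0],[60,[0,0,0],0],[100,[0,0,0],0]])

```text
time: 14.85
tool_pos: [0.4921, -0.2049, 0.104]
tcp_rot: [3.12, 0.149, 0.093]
wrist_force: [-0.5, -0.2, 0.9]
width: 0.638
```

```bash
cat > fing.py <<'E'
from workcell import bot
from h import *
np.set_printoptions(linewidth=200,precision=3,suppress=True)
st=bot.read_state(); s=bot.read_camera("side"); np.savez("sideL.npz",**s); S=cloud(s); p=st["tool_pos"]
print(p.round(4),"w",round(st["width"],3))
m=(abs(S[...,1]-p[1])<.07)&(abs(S[...,0]-p[0])<.045)&(S[...,2]>p[2]-.03)&(S[...,2]<p[2]+.07)
P=S[m]
for z in np.arange(round(p[2]-.03,3),p[2]+.06,.006):
    k=(P[:,2]>=z)&(P[:,2]<z+.006)
    if k.sum(): print(round(z,3),k.sum(),np.percentile(P[k],3,axis=0)[:2],np.percentile(P[k],97,axis=0)[:2])
E
python3 plan.py; python3 fing.py; python3 - <<'E'
from h import *
s=load("sideL.npz")
o=cv2.resize(s["pixels"][165:235,160:230,::-1],None,fx=8,fy=8,interpolation=cv2.INTER_CUBIC)
cv2.imwrite("pics/s15.png",np.clip(o.astype(float)*1.5,0,255).astype(np.uint8))
E
```

```text
t=14.85 p=[ 0.4921 -0.2049  0.104 ] jaw=-1.476 tilt=3.54deg F=[-0.5 -0.2  0.9] w=0.638 q6=1.01
tool z in world [ 0.0603 -0.0134 -0.9981] deg along jaw 1.09 across 3.37 q [-0.45   0.076  2.076  0.018  0.93   1.014]
[ 0.492 -0.205  0.104] w 0.638
0.074 29 [ 0.477 -0.225] [ 0.504 -0.21 ]
0.08 3 [ 0.492 -0.218] [ 0.502 -0.21 ]
0.086 1 [ 0.537 -0.144] [ 0.537 -0.144]
0.092 8 [ 0.509 -0.145] [ 0.536 -0.135]
0.098 2 [ 0.53  -0.138] [ 0.536 -0.138]
0.104 2 [ 0.496 -0.233] [ 0.501 -0.177]
0.11 12 [ 0.463 -0.24 ] [ 0.532 -0.166]
0.116 74 [ 0.458 -0.237] [ 0.534 -0.165]
0.122 81 [ 0.449 -0.235] [ 0.534 -0.166]
0.128 17 [ 0.486 -0.241] [ 0.507 -0.163]
0.134 17 [ 0.494 -0.242] [ 0.504 -0.161]
0.14 12 [ 0.485 -0.243] [ 0.504 -0.162]
0.146 15 [ 0.491 -0.239] [ 0.509 -0.153]
0.152 46 [ 0.482 -0.253] [ 0.507 -0.147]
0.158 54 [ 0.481 -0.258] [ 0.508 -0.144]
```

View pics/s15.png

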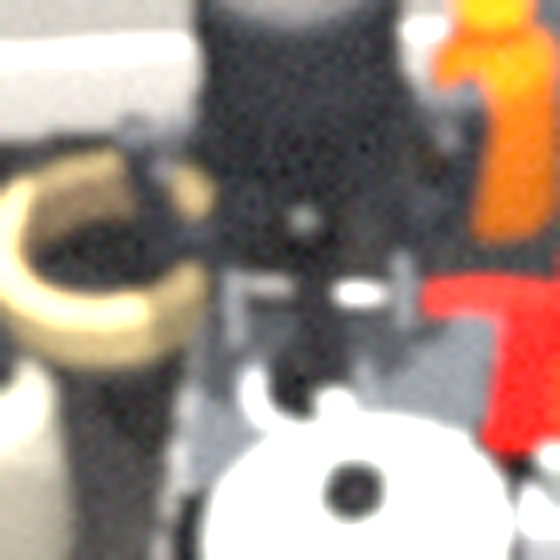

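Fingertips now at z≈0.108 on both sides of the handle (235,310 and 405,290 in the crop). I'll rise 3 mm to keep clear of the guard later, then close.

Emit:
servo_tool(moves=[[120,[0,0,-0.002],0],[150,[0,0,-0.001],0],[170,[0,0,0],0],[190,[0,0,0],0],[200,[0,0,0],0],[210,[0,0,0],0],[220,[0,0,0],0],[230,[0,0,0],0]], newtons=25)

```text
time: 15.57
tool_pos: [0.4928, -0.205, 0.1087]
tcp_rot: [3.119, 0.15, 0.096]
wrist_force: [1.3, -0.2, 0.1]
width: 0.203
```

Emit:
servo_tool(moves=[[230,[0,0,0],0],[230,[0,0,0],0],[230,[0,0,0],0],[230,[0,0,0],0],[230,[0,0,0],0],[230,[0,0,0],0],[230,[0,0,0],0],[230,[0,0,0],0]])

```text
time: 16.23
tool_pos: [0.4927, -0.205, 0.1087]
tcp_rot: [3.12, 0.15, 0.096]
wrist_force: [0.5, 0.5, 0.6]
width: 0.203
```

```bash
python3 plan.py
```

```text
t=16.23 p=[ 0.4927 -0.205   0.1087] jaw=-1.475 tilt=3.66deg F=[0.5 0.5 0.6] w=0.203 q6=1.01
tool z in world [ 0.0622 -0.014  -0.998 ] deg along jaw 1.14 across 3.47 q [-0.45   0.07   2.072  0.018  0.937  1.014]
```

Gripped now (0.203 ≈ 17 mm, at 25 N). Before sliding I'll fit the ring centre properly from both views.

```bash
cat > ring.py <<'E'
from h import *
from scipy.optimize import least_squares
def ringfit(c,x0=(.636,-.044)):
    im=c["pixels"].astype(int); m=(im[...,0]>110)&(im[...,1]<90)&(im[...,2]<90)
    v,u=np.nonzero(m); P=np.array([pz(c,a,b,.065)[:2] for a,b in zip(u,v)])
    d=np.linalg.norm(P-np.array(x0),axis=1); P=P[(d>.052)&(d<.076)]
    # drop guard side
    P=P[P[:,0]>.565]
    r=least_squares(lambda q:np.linalg.norm(P-q[:2],axis=1)-q[2],[*x0,.064],loss="soft_l1",f_scale=.002)
    return r.x,len(P)
E
python3 - <<'E'
from ring import *
for n in("top2.npz","side2.npz"): print(n,ringfit(load(n)))
E
```

```text
top2.npz (array([ 0.63741068, -0.04298013,  0.06211149]), 336)
side2.npz (array([ 0.63846052, -0.04290242,  0.06209824]), 368)
```

```bash
cat > slide.py <<'E'
# how far to go to bring pan (held) to target: args target pan x y yaw, rows
import sys
from h import *
from workcell import bot
from scipy.spatial.transform import Rotation as Ro
s=bot.read_state(); p=np.array(s["tool_pos"]); M=Ro.from_rotvec(s["tcp_rot"]).as_matrix(); ja=np.arctan2(M[1,1],M[0,1])
L,off=.1207,.0999-(-1.475)   # pan dir angle = jaw + off
L=float(sys.argv[5]) if len(sys.argv)>5 else L
yaw=ja+off; pan=p[:2]+L*np.array([np.cos(yaw),np.sin(yaw)])
g=np.array([float(sys.argv[1]),float(sys.argv[2])]); gy=float(sys.argv[3]); n=int(sys.argv[4])
print("t %.2f p %s jaw %.3f pan est %s yaw %.3f F %s w %.3f z %.4f"%(s["time"],p.round(4),ja,pan.round(4),yaw,s["wrist_force"].round(1),s["width"],p[2]))
c=p[:2].copy(); a=ja
for i in range(n):
    f=(i+1)/n; yy=yaw+f*(gy-yaw); pp=pan+f*(g-pan); t=pp-L*np.array([np.cos(yy),np.sin(yy)])
    w=t-c; y=np.array([np.cos(a),np.sin(a)]); x=np.array([-y[1],y[0]])
    print([round(float(w@x),4),round(float(w@y),4)],round(float(yaw-gy)/n,4)); c=t; a=ja+(yy-yaw)
E
python3 slide.py .638 -.043 -.25 18
```

```text
t 16.23 p [ 0.4927 -0.205   0.1087] jaw -1.475 pan est [ 0.6128 -0.193 ] yaw 0.100 F [0.5 0.5 0.6] w 0.203 z 0.1087
[0.0022, -0.0105] 0.0194
[0.002, -0.0105] 0.0194
[0.0019, -0.0106] 0.0194
[0.0017, -0.0106] 0.0194
[0.0016, -0.0106] 0.0194
[0.0014, -0.0107] 0.0194
[0.0012, -0.0107] 0.0194
[0.0011, -0.0107] 0.0194
[0.0009, -0.0107] 0.0194
[0.0007, -0.0108] 0.0194
[0.0006, -0.0108] 0.0194
[0.0004, -0.0108] 0.0194
[0.0003, -0.0108] 0.0194
[0.0001, -0.0108] 0.0194
[-0.0001, -0.0108] 0.0194
[-0.0002, -0.0108] 0.0194
[-0.0004, -0.0108] 0.0194
[-0.0006, -0.0108] 0.0194
```

Emit:
servo_tool(moves=[[230,[0.001,-0.005,0],0.01],[230,[0.002,-0.009,-0.0002],0.019],[230,[0.002,-0.01,-0.0002],0.019],[230,[0.002,-0.01,-0.0002],0.019],[230,[0.002,-0.01,-0.0002],0.019],[230,[0.001,-0.008,-0.0002],0.015],[230,[0,-0.004,0],0.008],[230,[0,0,0],0]])

```text
time: 16.9
tool_pos: [0.4993, -0.1491, 0.1087]
tcp_rot: [3.121, -0.045, 0.096]
wrist_force: [0.1, -0.9, -0.9]
width: 0.205
```

```bash
python3 slide.py .638 -.043 -.25 10; python3 plan.py; python3 - <<'E'
from workcell import bot
from ov import *
s=bot.read_camera("side"); np.savez("side3.npz",**s)
b=cv2.resize(s["pixels"][150:290,150:310,::-1],None,fx=4,fy=4,interpolation=cv2.INTER_CUBIC); cv2.imwrite("pics/s16.png",b)
E
```

```text
t 16.90 p [ 0.4993 -0.1491  0.1087] jaw -1.600 pan est [ 0.62   -0.1522] yaw -0.025 F [ 0.1 -0.9 -0.9] w 0.205 z 0.1087
[0.0015, -0.0137] 0.0225
[0.0013, -0.0137] 0.0225
[0.001, -0.0137] 0.0225
[0.0008, -0.0138] 0.0225
[0.0005, -0.0138] 0.0225
[0.0003, -0.0138] 0.0225
[0.0, -0.0138] 0.0225
[-0.0002, -0.0138] 0.0225
[-0.0005, -0.0138] 0.0225
[-0.0007, -0.0137] 0.0225
t=16.90 p=[ 0.4993 -0.1491  0.1087] jaw=-1.600 tilt=3.69deg F=[ 0.1 -0.9 -0.9] w=0.205 q6=1.26
tool z in world [ 0.0611 -0.02   -0.9979] deg along jaw 1.04 across 3.54 q [-3.390e-01  4.500e-02  2.099e+00  2.000e-03  9.340e-01  1.260e+00]
```

View pics/s16.png

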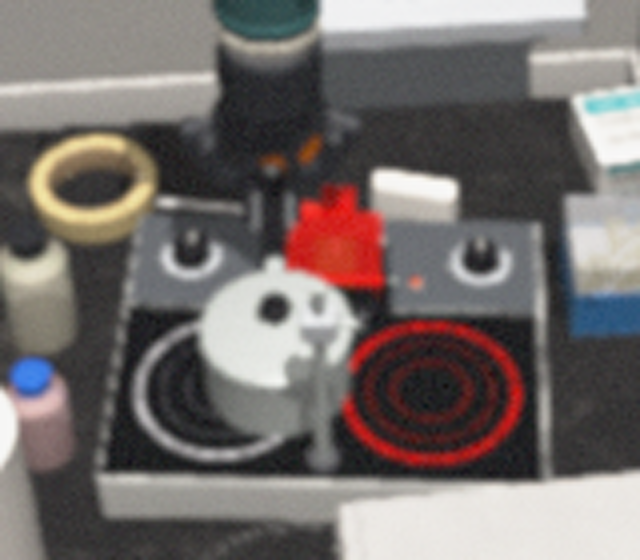

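The pan moves with the handle, flat on the deck; lid centre now at crop (278,325). The fingers are next to the guard. I'll check tip height against the guard top before crossing it.

```bash
python3 fing.py; python3 - <<'E'
from h import *
S=cloud(load("side2.npz")); im=load("side2.npz")["pixels"].astype(int)
m=(im[...,0]>130)&(im[...,1]<90)&(im[...,2]<90)&(S[...,0]>.44)&(S[...,0]<.57)&(abs(S[...,1]+.11)<.045)&(S[...,2]>.08)
P=S[m]; print(len(P))
for x in np.arange(.44,.57,.015):
    k=abs(P[:,0]-x)<.0075
    if k.sum()>2: print(round(x,3),k.sum(),np.percentile(P[k,2],[5,50,95]).round(4))
E
```

```text
[ 0.499 -0.149  0.109] w 0.204
0.079 5 [ 0.48  -0.215] [ 0.506 -0.206]
0.085 3 [ 0.481 -0.131] [ 0.52  -0.089]
0.091 195 [ 0.459 -0.135] [ 0.542 -0.081]
0.097 133 [ 0.467 -0.134] [ 0.542 -0.082]
0.109 5 [ 0.504 -0.162] [ 0.512 -0.133]
0.115 53 [ 0.461 -0.166] [ 0.542 -0.13 ]
0.121 93 [ 0.46  -0.163] [ 0.542 -0.132]
0.127 16 [ 0.497 -0.167] [ 0.514 -0.128]
0.133 12 [ 0.504 -0.168] [ 0.512 -0.127]
0.139 17 [ 0.496 -0.166] [ 0.511 -0.126]
0.145 15 [ 0.495 -0.172] [ 0.512 -0.121]
0.151 22 [ 0.502 -0.18 ] [ 0.512 -0.113]
0.157 56 [ 0.485 -0.185] [ 0.512 -0.108]
0.163 46 [ 0.489 -0.187] [ 0.513 -0.102]
482
0.455 16 [0.0923 0.095  0.0971]
0.47 30 [0.0914 0.0949 0.0985]
0.485 68 [0.0924 0.0961 0.1002]
0.5 80 [0.0922 0.0964 0.0996]
0.515 86 [0.0918 0.0963 0.1001]
0.53 86 [0.0923 0.0966 0.1001]
0.545 93 [0.0903 0.0958 0.0998]
0.56 23 [0.0899 0.0961 0.1004]
```

The guard top is at z≈0.096 and the tips at ≥0.109, so it's clear. On with the slide.

Emit:
servo_tool(moves=[[230,[0.001,-0.006,0],0.01],[230,[0.001,-0.01,-0.0002],0.018],[230,[0.001,-0.011,-0.0002],0.02],[230,[0.001,-0.011,-0.0002],0.02],[230,[0.001,-0.011,-0.0002],0.02],[230,[0,-0.009,-0.0002],0.016],[230,[0,-0.004,0],0.008],[230,[0,0,0],0]])

```text
time: 17.67
tool_pos: [0.5088, -0.0886, 0.1087]
tcp_rot: [3.112, -0.242, 0.095]
wrist_force: [-0.3, -1.1, 0.2]
width: 0.204
```

```bash
python3 slide.py .638 -.043 -.25 7; python3 plan.py; python3 - <<'E'
from workcell import bot
from ov import *
s=bot.read_camera("side"); np.savez("side4.npz",**s)
b=cv2.resize(s["pixels"][150:290,150:310,::-1],None,fx=4,fy=4,interpolation=cv2.INTER_CUBIC); cv2.imwrite("pics/s17.png",b)
E
```

```text
t 17.67 p [ 0.5088 -0.0886  0.1087] jaw -1.726 pan est [ 0.6282 -0.1068] yaw -0.151 F [-0.3 -1.1  0.2] w 0.204 z 0.1087
[-0.0, -0.0109] 0.0141
[-0.0001, -0.0109] 0.0141
[-0.0003, -0.0109] 0.0141
[-0.0004, -0.0109] 0.0141
[-0.0005, -0.0109] 0.0141
[-0.0007, -0.0109] 0.0141
[-0.0008, -0.0109] 0.0141
t=17.67 p=[ 0.5088 -0.0886  0.1087] jaw=-1.726 tilt=3.66deg F=[-0.3 -1.1  0.2] w=0.204 q6=1.52
tool z in world [ 0.0595 -0.0232 -0.998 ] deg along jaw 0.78 across 3.57 q [-0.214  0.038  2.106 -0.012  0.935  1.519]
```

View pics/s17.png

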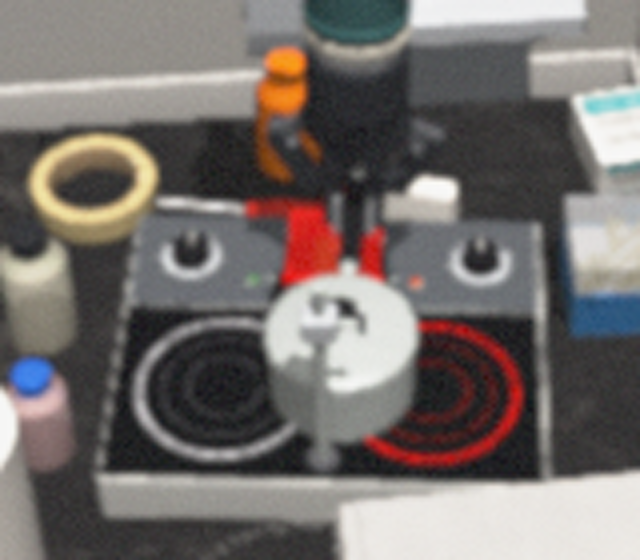

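The pan is halfway, flat on the deck, and clear of the rod (320,390).

Emit:
servo_tool(moves=[[230,[0,-0.006,0],0.008],[230,[0,-0.01,-0.0002],0.014],[230,[0,-0.011,-0.0002],0.014],[230,[-0.001,-0.011,-0.0002],0.014],[230,[-0.001,-0.01,-0.0002],0.014],[230,[-0.001,-0.008,0],0.012],[230,[0,-0.004,0],0.006],[230,[0,0,0],0]])

```text
time: 18.38
tool_pos: [0.5175, -0.0304, 0.1087]
tcp_rot: [3.097, -0.386, 0.096]
wrist_force: [1.4, -1.1, -0.3]
width: 0.2
```

```bash
python3 slide.py .638 -.043 -.25 2; python3 plan.py; python3 - <<'E'
from workcell import bot
from ov import *
s=bot.read_camera("side"); np.savez("side5.npz",**s)
t=bot.read_camera("top"); np.savez("top5.npz",**t)
show(t,s,"ov5",(.584,-.112),-.122,pan=(.636,-.059,-.22))
E
```

```text
t 18.38 p [ 0.5175 -0.0304  0.1087] jaw -1.819 pan est [ 0.6346 -0.0596] yaw -0.244 F [ 1.4 -1.1 -0.3] w 0.200 z 0.1087
[-0.0004, -0.0088] 0.0028
[-0.0004, -0.0088] 0.0028
t=18.38 p=[ 0.5175 -0.0304  0.1087] jaw=-1.819 tilt=3.69deg F=[ 1.4 -1.1 -0.3] w=0.200 q6=1.74
tool z in world [ 0.0586 -0.0265 -0.9979] deg along jaw 0.64 across 3.63 q [-0.093  0.043  2.101 -0.026  0.937  1.741]
```

View pics/ov5_s.png

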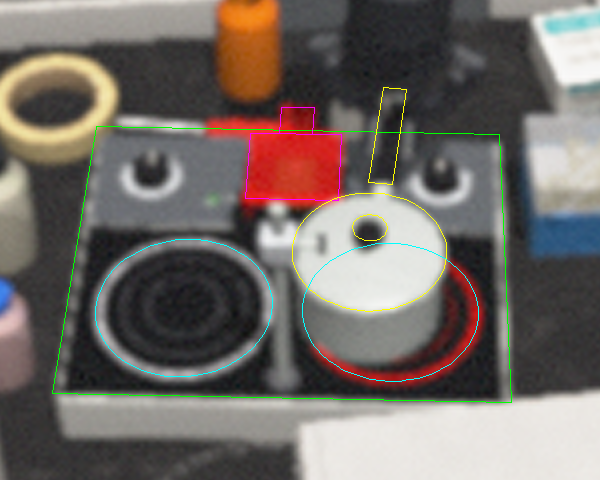

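View pics/ov5_t.png

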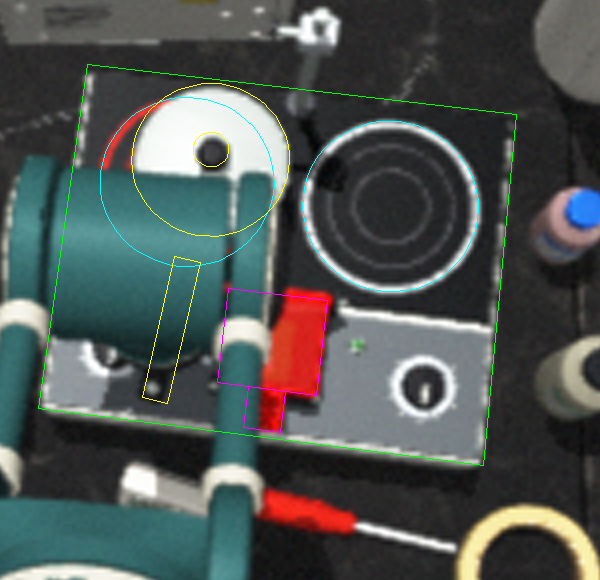

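Emit:
servo_tool(moves=[[230,[0,-0.004,0],0.002],[230,[0,-0.006,0],0.002],[230,[0,-0.004,0],0.001],[230,[0,-0.002,0],0.001],[230,[0,0,0],0],[230,[0,0,0],0],[230,[0,0,0],0],[230,[0,0,0],0]])

```text
time: 19.15
tool_pos: [0.5214, -0.016, 0.1087]
tcp_rot: [3.094, -0.399, 0.095]
wrist_force: [0.4, -2.9, 1.0]
width: 0.201
```

```bash
python3 slide.py .638 -.043 -.25 1; python3 - <<'E'
from workcell import bot
from ov import *
s=bot.read_camera("side"); np.savez("side6.npz",**s)
t=bot.read_camera("top"); np.savez("top6.npz",**t)
show(t,s,"ov6",(.584,-.112),-.122,pan=(.638,-.043,-.25))
E
```

```text
t 19.15 p [ 0.5214 -0.016   0.1087] jaw -1.828 pan est [ 0.6382 -0.0462] yaw -0.253 F [ 0.4 -2.9  1. ] w 0.201 z 0.1087
[-0.001, -0.0027] -0.0027
```

View pics/ov6_s.png

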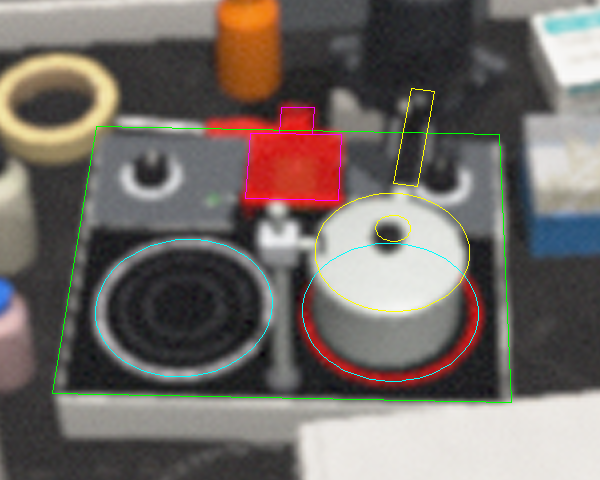

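View pics/ov6_t.png

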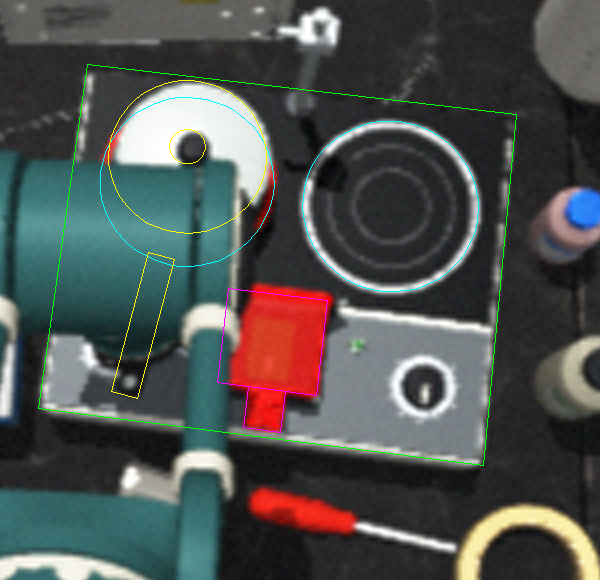

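The pan is nearly centred. In the side view the ring shows 16–17 px on both the left and right; kinematics and the top view say it's about 2–3 mm short in y. A small final nudge, then release.

Emit:
servo_tool(moves=[[230,[-0.0005,-0.002,0],0],[230,[0,-0.001,0],0],[230,[0,0,0],0],[230,[0,0,0],0],[230,[0,0,0],0],[200,[0,0,0],0],[180,[0,0,0],0],[150,[0,0,0],0]])

```text
time: 19.92
tool_pos: [0.5219, -0.0117, 0.1084]
tcp_rot: [3.096, -0.398, 0.096]
wrist_force: [0.4, -0.3, -0.4]
width: 0.406
```

Emit:
servo_tool(moves=[[110,[0,0,0],0],[110,[0,0,0],0],[110,[0,0,0],0],[110,[0,0,-0.01],0],[110,[0,0,-0.02],0],[110,[0,0,-0.03],0],[110,[0,0,-0.03],0],[110,[0,0,-0.01],0]])

```text
time: 20.58
tool_pos: [0.5121, -0.0074, 0.2087]
tcp_rot: [3.098, -0.397, 0.078]
wrist_force: [2.5, -0.3, 1.7]
width: 0.573
```

```bash
python3 plan.py .47 -.10 .20 -1.692; python3 - <<'E'
from workcell import bot
from ov import *
s=bot.read_camera("side"); np.savez("side7.npz",**s)
t=bot.read_camera("top"); np.savez("top7.npz",**t)
show(t,s,"ov7",(.584,-.112),-.122,pan=(.638,-.043,-.25))
E
```

```text
t=20.58 p=[ 0.5121 -0.0074  0.2087] jaw=-1.826 tilt=3.04deg F=[ 2.5 -0.3  1.7] w=0.573 q6=1.79
rows 3 turn total -0.134 dist 0.1021
[np.float64(-0.0058), np.float64(0.0334), np.float64(0.0029)] -0.0447
[np.float64(-0.0073), np.float64(0.0331), np.float64(0.0029)] -0.0447
[np.float64(-0.0087), np.float64(0.0327), np.float64(0.0029)] -0.0447
tool z in world [ 0.0476 -0.0236 -0.9986] deg along jaw 0.62 across 2.98 q [-0.049 -0.062  2.006 -0.023  1.15   1.786]
```

View pics/ov7_s.png

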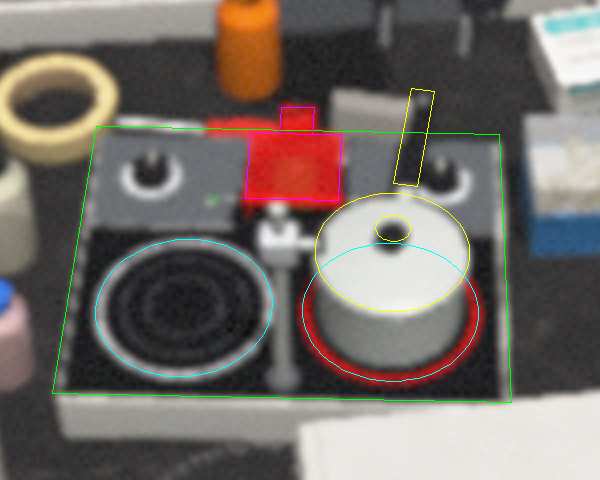

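View pics/ov7_t.png

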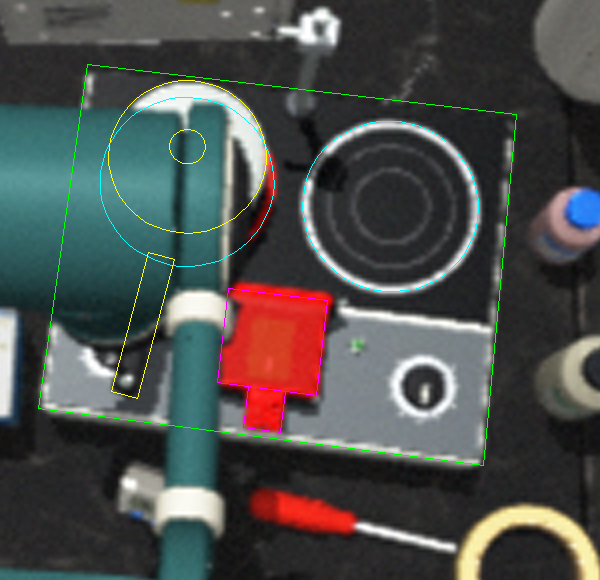

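The pan is released and centred: rim 315–470 px in the side view matches the model on the ring. The handle points past the guard on its left. On to the guard tongue.

```bash
python3 plan.py .463 -.097 .15 -1.693 6
```

```text
t=20.68 p=[ 0.5121 -0.0075  0.2072] jaw=-1.826 tilt=3.05deg F=[ 0.6  0.6 -0.4] w=0.571 q6=1.79
rows 6 turn total -0.133 dist 0.117
[np.float64(-0.0042), np.float64(0.0165), np.float64(0.0095)] -0.0222
[np.float64(-0.0045), np.float64(0.0164), np.float64(0.0095)] -0.0222
[np.float64(-0.0049), np.float64(0.0163), np.float64(0.0095)] -0.0222
[np.float64(-0.0052), np.float64(0.0162), np.float64(0.0095)] -0.0222
[np.float64(-0.0056), np.float64(0.0161), np.float64(0.0095)] -0.0222
[np.float64(-0.006), np.float64(0.0159), np.float64(0.0095)] -0.0222
tool z in world [ 0.0477 -0.0237 -0.9986] deg along jaw 0.62 across 2.99 q [-0.049 -0.061  2.007 -0.023  1.147  1.786]
```

Emit:
servo_tool(moves=[[110,[-0.004,0.012,0],-0.02],[110,[-0.005,0.017,0],-0.022],[110,[-0.005,0.017,0.005],-0.022],[110,[-0.005,0.017,0.01],-0.022],[110,[-0.006,0.016,0.01],-0.022],[110,[-0.006,0.01,0.01],-0.022],[110,[0,0.004,0.008],0],[110,[0,0,0],0]])

```text
time: 21.35
tool_pos: [0.4582, -0.0947, 0.1518]
tcp_rot: [3.118, -0.182, 0.059]
wrist_force: [-0.4, -0.1, 0.6]
width: 0.567
```

```bash
python3 plan.py .463 -.097 .13 -1.693 1
```

```text
t=21.35 p=[ 0.4582 -0.0947  0.1518] jaw=-1.688 tilt=2.38deg F=[-0.4 -0.1  0.6] w=0.567 q6=1.44
rows 1 turn total 0.005 dist 0.0224
[np.float64(0.0051), np.float64(0.0017), np.float64(0.0218)] 0.0052
tool z in world [ 0.0364 -0.0199 -0.9991] deg along jaw 0.89 across 2.21 q [-0.249 -0.094  2.145 -0.012  1.05   1.444]
```

Emit:
servo_tool(moves=[[110,[0.003,0.001,0.008],0.005],[110,[0.002,0.001,0.01],0],[110,[0,0,0.01],0],[110,[0,0,0.006],0],[110,[0,0,0],0],[110,[0,0,0],0],[110,[0,0,0],0],[110,[0,0,0],0]])

```text
time: 22.02
tool_pos: [0.4655, -0.0956, 0.1123]
tcp_rot: [3.12, -0.19, 0.054]
wrist_force: [0.1, -0.3, 0.4]
width: 0.569
```

```bash
python3 plan.py .463 -.097 .081 -1.693 1; python3 fing.py; python3 - <<'E'
from h import *
s=load("sideL.npz")
o=cv2.resize(s["pixels"][160:230,195:265,::-1],None,fx=8,fy=8,interpolation=cv2.INTER_CUBIC)
cv2.imwrite("pics/s18.png",np.clip(o.astype(float)*1.4,0,255).astype(np.uint8))
E
```

```text
t=22.02 p=[ 0.4655 -0.0956  0.1123] jaw=-1.693 tilt=2.16deg F=[ 0.1 -0.3  0.4] w=0.569 q6=1.45
rows 1 turn total 0.0 dist 0.0314
[np.float64(-0.0023), np.float64(0.0017), np.float64(0.0313)] 0.0004
tool z in world [ 0.0332 -0.0178 -0.9993] deg along jaw 0.78 across 2.01 q [-0.248 -0.03   2.166 -0.011  0.969  1.45 ]
[ 0.466 -0.096  0.112] w 0.569
0.088 48 [ 0.455 -0.131] [ 0.508 -0.067]
0.094 165 [ 0.456 -0.132] [ 0.509 -0.068]
0.1 9 [ 0.471 -0.129] [ 0.503 -0.088]
0.112 3 [ 0.463 -0.13 ] [ 0.471 -0.118]
0.118 11 [ 0.462 -0.128] [ 0.481 -0.058]
0.124 15 [ 0.468 -0.127] [ 0.482 -0.058]
0.13 15 [ 0.465 -0.13 ] [ 0.479 -0.059]
0.136 13 [ 0.462 -0.129] [ 0.478 -0.057]
0.142 12 [ 0.462 -0.129] [ 0.482 -0.058]
0.148 20 [ 0.459 -0.132] [ 0.479 -0.054]
0.154 13 [ 0.461 -0.132] [ 0.482 -0.054]
0.16 40 [ 0.452 -0.141] [ 0.483 -0.041]
0.166 53 [ 0.453 -0.148] [ 0.484 -0.044]
0.172 30 [ 0.451 -0.147] [ 0.484 -0.038]
```

View pics/s18.png

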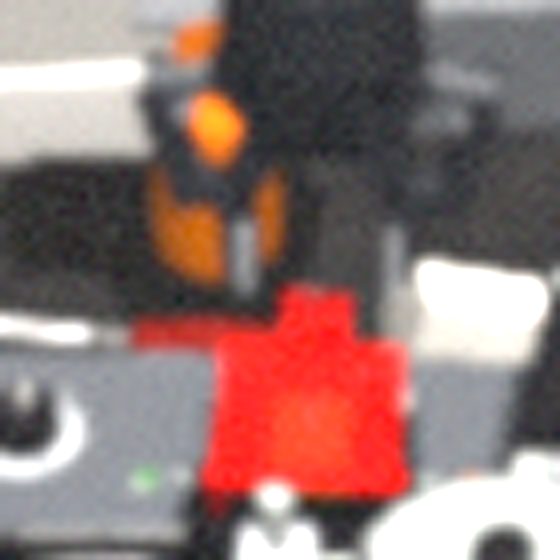

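The fingers (243,255) and (395,270) are centred on the tongue (318,310). But their front faces, at x≈0.482, are too near the guard's front wall. I'll back off 7 mm, then lower.

Emit:
servo_tool(moves=[[110,[-0.004,0.001,0],0],[110,[-0.003,0,0],0],[110,[0,0,0],0],[110,[-0.0005,0,0.01],0],[110,[-0.0005,0,0.01],0],[110,[-0.0005,0,0.008],0],[110,[0,0,0.002],0],[110,[0,0,0],0]])

```text
time: 22.73
tool_pos: [0.4582, -0.0965, 0.0808]
tcp_rot: [3.119, -0.19, 0.06]
wrist_force: [0.9, -0.3, -0.2]
width: 0.571
```

```bash
python3 plan.py .459 -.097 .081 -1.693 1; python3 fing.py; python3 - <<'E'
from h import *
s=load("sideL.npz")
o=cv2.resize(s["pixels"][160:230,195:265,::-1],None,fx=8,fy=8,interpolation=cv2.INTER_CUBIC)
cv2.imwrite("pics/s19.png",np.clip(o.astype(float)*1.4,0,255).astype(np.uint8))
E
```

```text
t=22.73 p=[ 0.4582 -0.0965  0.0808] jaw=-1.693 tilt=2.41deg F=[ 0.9 -0.3 -0.2] w=0.571 q6=1.45
rows 1 turn total 0.0 dist 0.001
[np.float64(0.0009), np.float64(0.0004), np.float64(-0.0002)] 0.0
tool z in world [ 0.0375 -0.0189 -0.9991] deg along jaw 0.81 across 2.27 q [-0.254 -0.004  2.208 -0.011  0.897  1.445]
[ 0.458 -0.097  0.081] w 0.571
0.051 8 [ 0.414 -0.131] [ 0.481 -0.029]
0.057 135 [ 0.449 -0.164] [ 0.501 -0.03 ]
0.063 91 [ 0.455 -0.163] [ 0.501 -0.029]
0.069 1 [ 0.5   -0.062] [ 0.5   -0.062]
0.081 2 [ 0.463 -0.123] [ 0.468 -0.067]
0.087 22 [ 0.453 -0.127] [ 0.497 -0.061]
0.093 159 [ 0.457 -0.131] [ 0.502 -0.066]
0.099 31 [ 0.46  -0.128] [ 0.502 -0.06 ]
0.105 11 [ 0.455 -0.13 ] [ 0.473 -0.061]
0.111 10 [ 0.459 -0.128] [ 0.473 -0.061]
0.117 11 [ 0.456 -0.131] [ 0.474 -0.058]
0.123 21 [ 0.457 -0.135] [ 0.474 -0.049]
0.129 34 [ 0.451 -0.148] [ 0.475 -0.045]
0.135 52 [ 0.442 -0.145] [ 0.477 -0.042]
```

View pics/s19.png

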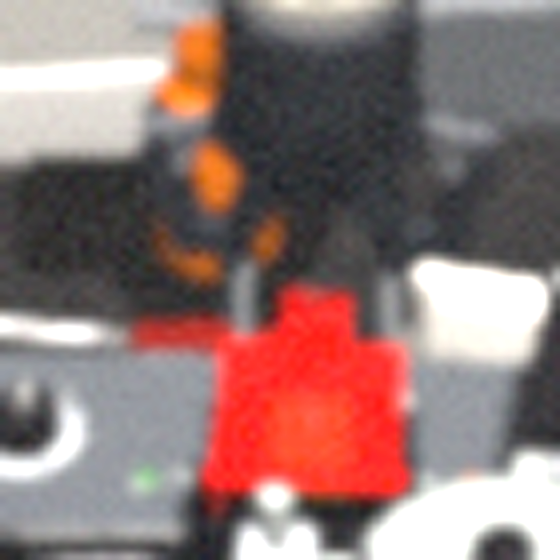

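The fingers straddle the tongue, with tips about 4 mm below its underside. Closing.

Emit:
servo_tool(moves=[[140,[0,0,0],0],[160,[0,0,0],0],[170,[0,0,0],0],[180,[0,0,0],0],[190,[0,0,0],0],[200,[0,0,0],0],[210,[0,0,0],0],[210,[0,0,0],0]], newtons=20)

```text
time: 23.45
tool_pos: [0.458, -0.0971, 0.0812]
tcp_rot: [3.118, -0.19, 0.059]
wrist_force: [0.1, -1.2, -0.3]
width: 0.3
```

```bash
cat > arc.py <<'E'
# guard arc: from present theta estimate to target; hinge in world, r fixed from the pose at grip
import sys
from h import *
from workcell import bot
from scipy.spatial.transform import Rotation as Ro
s=bot.read_state(); p=np.array(s["tool_pos"]); M=Ro.from_rotvec(s["tcp_rot"]).as_matrix(); ja=np.arctan2(M[1,1],M[0,1])
p0=np.array(list(map(float,sys.argv[1].split(',')))) # pose at grip, theta 0
r=float(sys.argv[2]); th1=float(sys.argv[3]); n=int(sys.argv[4]); psi=-.122
ax=np.array([np.cos(psi),np.sin(psi)])
u=(p[:2]-p0[:2])@ax; w=p[2]-p0[2]   # moved along hotplate x, z
th=np.arctan2(w,r-u)
print("t %.2f p %s w %.3f F %s theta from pose %.3f radius %.4f lateral %.4f jaw %.3f"%(s["time"],p.round(4),s["width"],s["wrist_force"].round(1),th,np.hypot(w,r-u),(p[:2]-p0[:2])@np.array([-ax[1],ax[0]]),ja))
c=np.array([u,w])
for i in range(n):
    t=th+(th1-th)*(i+1)/n; q=np.array([r-r*np.cos(t),r*np.sin(t)]); d=q-c; c=q
    W=np.array([d[0]*ax[0],d[0]*ax[1],d[1]]); print((M.T@W).round(4), round(t,3))
E
python3 plan.py; python3 arc.py .4582,-.0965,.0808 .085 1.62 14
```

```text
t=23.45 p=[ 0.458  -0.0971  0.0812] jaw=-1.693 tilt=2.37deg F=[ 0.1 -1.2 -0.3] w=0.300 q6=1.45
tool z in world [ 0.0364 -0.0196 -0.9991] deg along jaw 0.86 across 2.20 q [-0.255 -0.004  2.207 -0.013  0.898  1.445]
t 23.45 p [ 0.458  -0.0971  0.0812] w 0.300 F [ 0.1 -1.2 -0.3] theta from pose 0.004 radius 0.0852 lateral -0.0006 jaw -1.693
[ 0.0012  0.0001 -0.0097] 0.12
[ 0.0021  0.0001 -0.0096] 0.235
[ 0.0032  0.0001 -0.0093] 0.35
[ 0.0042  0.0001 -0.0088] 0.466
[ 0.0052  0.0001 -0.0083] 0.581
[ 0.0061  0.0001 -0.0076] 0.697
[ 0.007   0.0001 -0.0069] 0.812
[ 0.0077  0.0001 -0.006 ] 0.928
[ 0.0084  0.0001 -0.0051] 1.043
[ 0.0089  0.0001 -0.0041] 1.158
[ 0.0093  0.0001 -0.003 ] 1.274
[ 0.0096  0.     -0.002 ] 1.389
[ 0.0098  0.     -0.0008] 1.505
[0.0098 0.     0.0003] 1.62
```

The tongue is pinched (0.300 ≈ 25.5 mm). Following the hinge arc up.

Emit:
servo_tool(moves=[[210,[0,0,-0.005],0],[210,[0.001,0,-0.009],0],[210,[0.002,0,-0.009],0],[210,[0.003,0,-0.009],0],[210,[0.004,0,-0.009],0],[210,[0.005,0,-0.008],0],[210,[0.005,0,-0.006],0],[210,[0.001,0,-0.001],0]])

```text
time: 24.12
tool_pos: [0.4821, -0.1, 0.1458]
tcp_rot: [3.115, -0.189, 0.073]
wrist_force: [3.7, -1.6, -5.6]
width: 0.299
```

```bash
python3 arc.py .458,-.0971,.0812 .085 1.62 10; python3 - <<'E'
from workcell import bot
from h import *
s=bot.read_camera("side")
o=cv2.resize(s["pixels"][150:230,190:280,::-1],None,fx=7,fy=7,interpolation=cv2.INTER_CUBIC)
cv2.imwrite("pics/s20.png",np.clip(o.astype(float)*1.3,0,255).astype(np.uint8))
E
```

```text
t 24.12 p [ 0.4821 -0.1     0.1458] w 0.299 F [ 3.7 -1.6 -5.6] theta from pose 0.816 radius 0.0886 lateral 0.0001 jaw -1.692
[ 0.0077  0.     -0.0015] 0.896
[ 0.0057  0.0001 -0.0038] 0.977
[ 0.006   0.0001 -0.0033] 1.057
[ 0.0062  0.0001 -0.0028] 1.138
[ 0.0064  0.     -0.0023] 1.218
[ 0.0066  0.     -0.0018] 1.298
[ 0.0067  0.     -0.0013] 1.379
[ 0.0068  0.     -0.0007] 1.459
[ 0.0068  0.     -0.0002] 1.54
[0.0068 0.     0.0004] 1.62
```

View pics/s20.png

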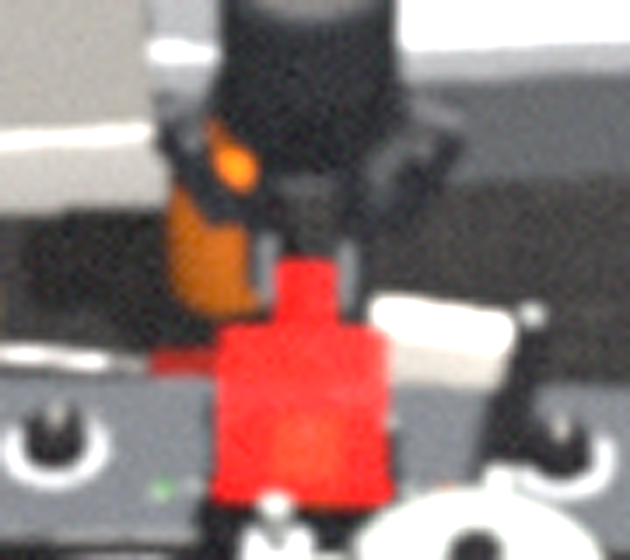

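The guard is coming up with the tongue (305,285) between the fingers. I'll continue, pulling the radius in.

Emit:
servo_tool(moves=[[210,[0.005,0,-0.002],0],[210,[0.007,0,-0.003],0],[210,[0.007,0,-0.003],0],[210,[0.007,0,-0.003],0],[210,[0.007,0,-0.002],0],[210,[0.007,0,-0.002],0],[210,[0.006,0,-0.001],0],[210,[0.002,0,0],0]])

```text
time: 24.83
tool_pos: [0.5085, -0.1032, 0.1617]
tcp_rot: [3.119, -0.186, -0.014]
wrist_force: [-3.2, -1.5, 1.5]
width: 0.298
```

```bash
python3 arc.py .458,-.0971,.0812 .085 1.65 5; python3 - <<'E'
from workcell import bot
from h import *
s=bot.read_camera("side")
o=cv2.resize(s["pixels"][150:230,190:280,::-1],None,fx=7,fy=7,interpolation=cv2.INTER_CUBIC)
cv2.imwrite("pics/s21.png",np.clip(o.astype(float)*1.3,0,255).astype(np.uint8))
E
```

```text
t 24.83 p [ 0.5085 -0.1032  0.1617] w 0.298 F [-3.2 -1.5  1.5] theta from pose 1.170 radius 0.0875 lateral 0.0000 jaw -1.690
[ 0.0086  0.     -0.0006] 1.266
[ 0.0079  0.0001 -0.0021] 1.362
[ 0.008   0.     -0.0014] 1.458
[ 0.0081  0.     -0.0006] 1.554
[0.0082 0.     0.0002] 1.65
```

View pics/s21.png

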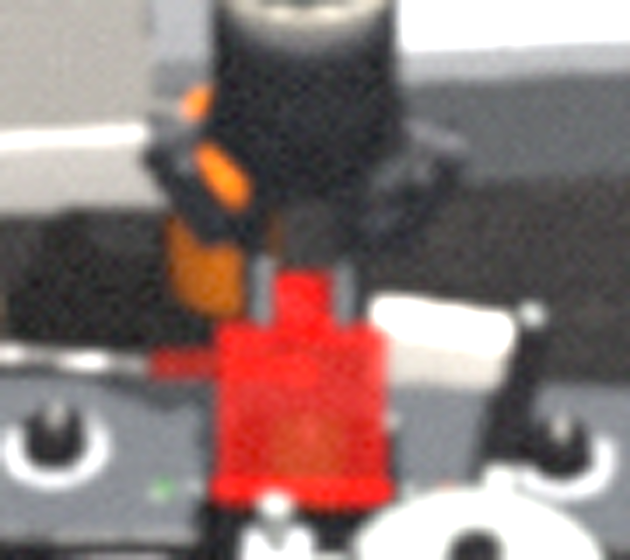

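θ≈1.17 with some pivot friction, and the handle (520,370) is clear. Continuing past 1.5 rad.

Emit:
servo_tool(moves=[[210,[0.008,0,-0.001],0],[210,[0.009,0,-0.001],0],[210,[0.009,0,-0.001],0],[210,[0.009,0,-0.001],0],[210,[0.008,0,0],0],[210,[0.007,0,0],0],[210,[0.004,0,0],0],[210,[0,0,0],0]])

```text
time: 25.55
tool_pos: [0.5569, -0.1093, 0.1683]
tcp_rot: [3.119, -0.186, -0.043]
wrist_force: [-2.0, -2.6, 5.5]
width: 0.3
```

```bash
python3 arc.py .458,-.0971,.0812 .085 1.68 3; python3 plan.py; python3 - <<'E'
from workcell import bot
from h import *
s=bot.read_camera("side")
o=cv2.resize(s["pixels"][150:230,190:280,::-1],None,fx=7,fy=7,interpolation=cv2.INTER_CUBIC)
cv2.imwrite("pics/s22.png",np.clip(o.astype(float)*1.3,0,255).astype(np.uint8))
E
```

```text
t 25.55 p [ 0.5569 -0.1093  0.1683] w 0.300 F [-2.  -2.6  5.5] theta from pose 1.737 radius 0.0883 lateral -0.0000 jaw -1.690
[-0.0021 -0.0001  0.0031] 1.718
[-0.0016 -0.     -0.0002] 1.699
[-0.0016 -0.     -0.0002] 1.68
t=25.55 p=[ 0.5569 -0.1093  0.1683] jaw=-1.690 tilt=1.83deg F=[-2.  -2.6  5.5] w=0.300 q6=1.47
tool z in world [-0.0285 -0.0146 -0.9995] deg along jaw 1.03 across -1.52 q [-0.225  0.127  1.887 -0.023  1.152  1.475]
```

View pics/s22.png

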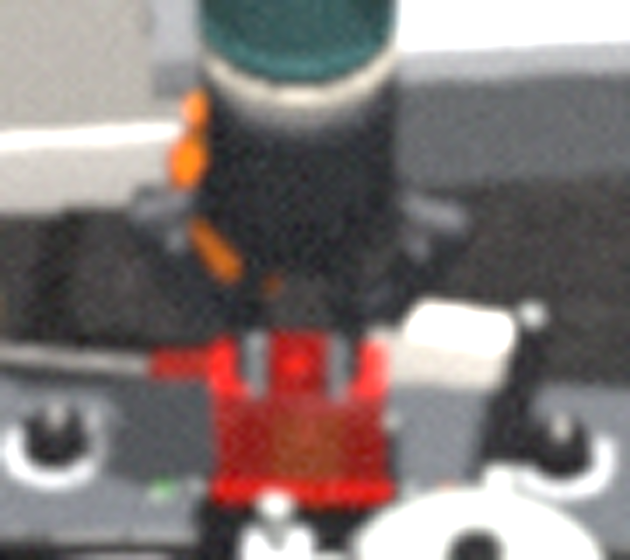

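θ≈1.7, past over-centre. Release and rise straight up.

Emit:
servo_tool(moves=[[170,[0,0,0],0],[140,[0,0,0],0],[110,[0,0,0],0],[110,[0,0,0],0],[110,[0,0,0],0],[110,[0,0,-0.008],0],[110,[0,0,-0.015],0],[110,[0,0,-0.02],0]])

```text
time: 26.27
tool_pos: [0.553, -0.1057, 0.2048]
tcp_rot: [3.124, -0.187, -0.062]
wrist_force: [-0.6, 0.4, 0.1]
width: 0.568
```

Emit:
servo_tool(moves=[[110,[0,0,-0.03],0],[150,[0,0,-0.03],0],[200,[-0.01,0,-0.01],0],[255,[-0.02,0,0],0],[255,[-0.02,0,0],0],[255,[-0.015,0,0],0],[255,[-0.008,0,0],0],[255,[0,0,0],0]])

```text
time: 26.93
tool_pos: [0.4804, -0.0956, 0.2872]
tcp_rot: [3.123, -0.186, -0.047]
wrist_force: [-0.2, -0.1, 0.0]
width: -0.001
```

```bash
python3 plan.py; python3 - <<'E'
from workcell import bot
from ov import *
s=bot.read_camera("side");t=bot.read_camera("top"); np.savez("side8.npz",**s); np.savez("top8.npz",**t)
show(t,s,"ov8",(.584,-.112),-.122,pan=(.638,-.043,-.25),guard=1.95)
E
```

```text
t=26.93 p=[ 0.4804 -0.0956  0.2872] jaw=-1.689 tilt=1.85deg F=[-0.2 -0.1  0. ] w=-0.001 q6=1.46
tool z in world [-0.0305 -0.0107 -0.9995] deg along jaw 0.82 across -1.66 q [-0.235 -0.103  1.898 -0.018  1.375  1.458]
```

View pics/ov8_s.png

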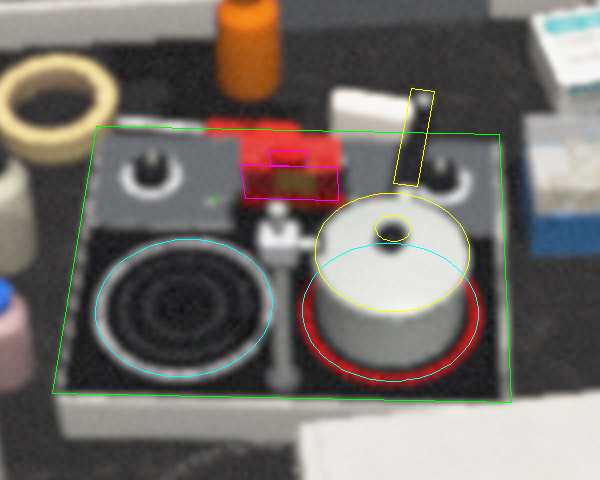

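View pics/ov8_t.png

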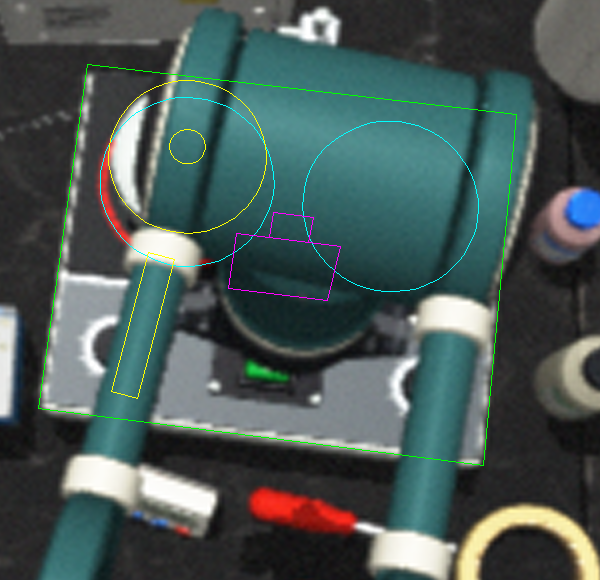

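The guard stays up by itself at the 1.95 rad stop; the magenta model matches the red guard at (290,180) in the side view. The green rocker is exposed at top-view (265,370). Going down on its near end with closed fingers.

```bash
python3 plan.py .4945 -.101 .11 -1.693 7; python3 - <<'E'
from h import *
t=load("top8.npz"); psi=-.122
im=t["pixels"].astype(int); m=(im[...,1]>120)&(im[...,0]<80)&(im[...,2]<90)
v,u=np.nonzero(m); k=(abs(u-281)<15)&(abs(v-202)<12); u,v=u[k],v[k]
print("green px",u.min(),u.max(),v.min(),v.max(),u.mean(),v.mean())
for h in(-.095,-.088,-.072,-.049):
    z=.071+(-.072-h)*.4*1.1
    print(h,proj(t,[.584+np.cos(psi)*h,-.112+np.sin(psi)*h,z]))
cv2.imwrite("pics/t23.png",cv2.resize(t["pixels"][185:225,255:310,::-1],None,fx=10,fy=10,interpolation=cv2.INTER_CUBIC))
E
```

```text
t=27.03 p=[ 0.4818 -0.0959  0.287 ] jaw=-1.689 tilt=1.83deg F=[-0.6  0.1  0.9] w=0.001 q6=1.46
rows 7 turn total 0.004 dist 0.1776
[np.float64(0.0019), np.float64(0.0005), np.float64(0.0253)] 0.0005
[np.float64(0.0019), np.float64(0.0005), np.float64(0.0253)] 0.0005
[np.float64(0.0019), np.float64(0.0005), np.float64(0.0253)] 0.0005
[np.float64(0.0019), np.float64(0.0005), np.float64(0.0253)] 0.0005
[np.float64(0.0019), np.float64(0.0005), np.float64(0.0253)] 0.0005
[np.float64(0.0019), np.float64(0.0005), np.float64(0.0253)] 0.0005
[np.float64(0.0019), np.float64(0.0005), np.float64(0.0253)] 0.0005
tool z in world [-0.03   -0.0108 -0.9995] deg along jaw 0.82 across -1.63 q [-0.235 -0.101  1.896 -0.018  1.373  1.459]
green px 277 285 201 204 280.125 202.625
-0.095 [281.34983754 204.11664844]
-0.088 [281.57460891 201.83130958]
-0.072 [282.08187228 196.67376358]
-0.049 [282.79561606 189.41685014]
```

View pics/t23.png

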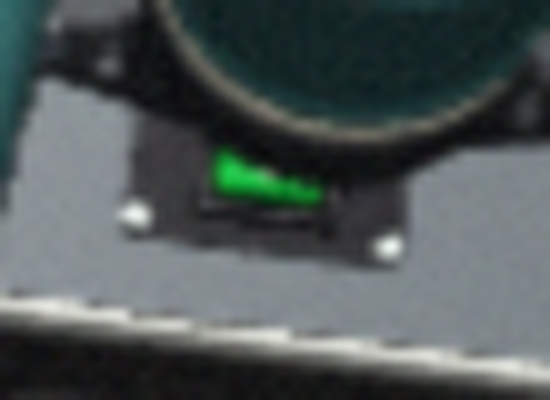

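Emit:
servo_tool(moves=[[255,[0.002,0,0.012],0],[255,[0.003,0,0.025],0],[255,[0.003,0,0.03],0],[255,[0.003,0,0.03],0],[255,[0.003,0,0.03],0],[255,[0.002,0,0.025],0],[255,[0.001,0,0.012],0],[255,[0,0,0],0]])

```text
time: 27.7
tool_pos: [0.4998, -0.1005, 0.1098]
tcp_rot: [3.123, -0.185, -0.041]
wrist_force: [-1.1, -0.7, 0.4]
width: -0.001
```

```bash
python3 plan.py .4947 -.101 .09 -1.693 1; python3 fing.py
```

```text
t=27.70 p=[ 0.4998 -0.1005  0.1098] jaw=-1.689 tilt=1.67deg F=[-1.1 -0.7  0.4] w=-0.001 q6=1.46
rows 1 turn total 0.004 dist 0.0205
[np.float64(-0.0051), np.float64(0.0011), np.float64(0.0198)] 0.004
tool z in world [-0.0271 -0.0109 -0.9996] deg along jaw 0.80 across -1.47 q [-0.236  0.08   2.058 -0.02   1.028  1.464]
[ 0.5   -0.101  0.11 ] w -0.001
0.086 3 [ 0.538 -0.15 ] [ 0.545 -0.145]
0.092 3 [ 0.535 -0.147] [ 0.543 -0.145]
0.116 4 [ 0.505 -0.111] [ 0.51  -0.089]
0.122 11 [ 0.505 -0.111] [ 0.514 -0.088]
0.128 10 [ 0.504 -0.111] [ 0.515 -0.088]
0.134 13 [ 0.505 -0.108] [ 0.515 -0.087]
0.14 16 [ 0.493 -0.111] [ 0.516 -0.089]
0.146 10 [ 0.497 -0.116] [ 0.515 -0.082]
0.152 26 [ 0.5   -0.124] [ 0.516 -0.069]
0.158 60 [ 0.489 -0.128] [ 0.518 -0.067]
0.164 46 [ 0.488 -0.136] [ 0.518 -0.063]
```

Emit:
servo_tool(moves=[[255,[-0.004,0,0],0],[255,[-0.003,0,0.005],0],[255,[0,0,0.008],0],[255,[0,0,0.006],0],[255,[0,0,0.003],0],[255,[0,0,0.002],0],[255,[0,0,0],0],[255,[0,0,0],0]])

```text
time: 28.42
tool_pos: [0.4959, -0.1009, 0.0885]
tcp_rot: [3.122, -0.185, -0.028]
wrist_force: [-0.1, -0.1, 0.5]
width: -0.002
```

```bash
python3 plan.py .4947 -.101 .08 -1.693 1; python3 - <<'E'
from workcell import bot
from h import *
s=bot.read_camera("side");t=bot.read_camera("top")
o=cv2.resize(s["pixels"][150:230,190:280,::-1],None,fx=6,fy=6,interpolation=cv2.INTER_CUBIC)
cv2.imwrite("pics/s24.png",np.clip(o.astype(float)*1.3,0,255).astype(np.uint8))
cv2.imwrite("pics/t24.png",cv2.resize(t["pixels"][160:230,245:320,::-1],None,fx=7,fy=7,interpolation=cv2.INTER_CUBIC))
E
```

```text
t=28.42 p=[ 0.4959 -0.1009  0.0885] jaw=-1.689 tilt=1.31deg F=[-0.1 -0.1  0.5] w=-0.002 q6=1.46
rows 1 turn total 0.004 dist 0.0086
[np.float64(-0.0012), np.float64(0.0003), np.float64(0.0085)] 0.004
tool z in world [-0.0188 -0.0129 -0.9997] deg along jaw 0.86 across -0.98 q [-0.238  0.094  2.088 -0.02   0.975  1.463]
```

View pics/s24.png

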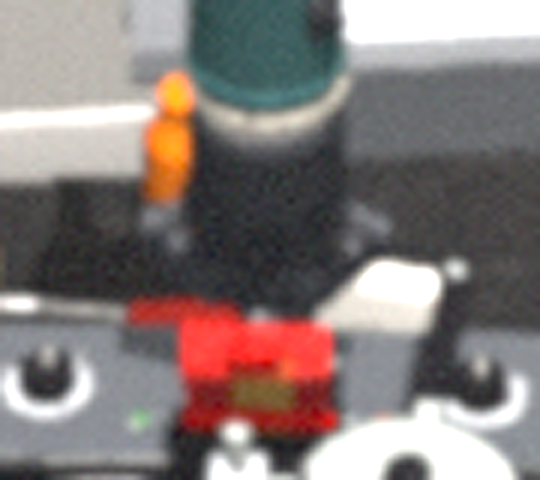

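View pics/t24.png

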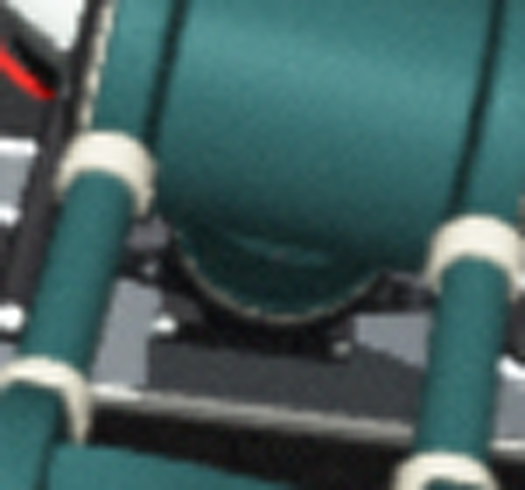

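The guard is still up (255,370) and the gripper is in front of it without touching. Pressing down in small steps while watching the force.

Emit:
servo_tool(moves=[[255,[-0.001,0,0.002],0],[255,[0,0,0.002],0],[255,[0,0,0.002],0],[255,[0,0,0.002],0],[255,[0,0,0.002],0],[255,[0,0,0.001],0],[255,[0,0,0.001],0],[255,[0,0,0],0]])

```text
time: 29.18
tool_pos: [0.4946, -0.1009, 0.0768]
tcp_rot: [3.122, -0.185, -0.028]
wrist_force: [-0.6, 0.1, 1.6]
width: 0.002
```

Emit:
servo_tool(moves=[[255,[0,0,0.001],0],[255,[0,0,0.001],0],[255,[0,0,0.001],0],[255,[0,0,0.001],0],[255,[0,0,0],0],[255,[0,0,0],0],[255,[0,0,0],0],[255,[0,0,0],0]])

```text
time: 29.85
tool_pos: [0.4939, -0.1009, 0.0745]
tcp_rot: [3.122, -0.185, -0.032]
wrist_force: [-2.3, -0.2, 3.3]
width: 0.003
```

Emit:
servo_tool(moves=[[255,[0,0,0.0015],0],[255,[0,0,0.0015],0],[255,[0,0,0.0015],0],[255,[0,0,0.0015],0],[255,[0,0,0.001],0],[255,[0,0,0],0],[255,[0,0,0],0],[255,[0,0,0],0]])

```text
time: 30.52
tool_pos: [0.4946, -0.101, 0.0748]
tcp_rot: [3.122, -0.185, -0.032]
wrist_force: [-1.1, 0.2, 1.5]
width: 0.002
```

Emit:
servo_tool(moves=[[255,[0,0,0.004],0],[255,[0,0,0.004],0],[255,[0,0,0.004],0],[255,[0,0,0.004],0],[255,[0,0,0.004],0],[255,[0,0,0.004],0],[255,[0,0,0.004],0],[255,[0,0,0.004],0]])

```text
time: 31.18
tool_pos: [0.4949, -0.1011, 0.074]
tcp_rot: [3.123, -0.185, -0.046]
wrist_force: [-13.7, 3.8, 31.6]
width: 0.001
```

31 N with no further travel means a hard stop. Backing off to look.

Emit:
servo_tool(moves=[[255,[0,0,-0.003],0],[255,[0,0,-0.008],0],[255,[0,0,-0.015],0],[255,[-0.003,0,-0.025],0],[255,[-0.003,0,-0.03],0],[255,[0,0,-0.03],0],[255,[0,0,-0.03],0],[255,[0,0,-0.01],0]])

```text
time: 31.85
tool_pos: [0.4912, -0.0981, 0.2274]
tcp_rot: [3.124, -0.185, -0.057]
wrist_force: [0.9, -1.2, 1.2]
width: 0.0
```

Emit:
servo_tool(moves=[[255,[0,0.03,-0.01],0],[255,[0,0.035,0],0],[255,[0,0.035,0],0],[255,[0,0.035,0],0],[255,[0,0.035,0],0],[255,[0,0.03,0],0],[255,[0,0.01,0],0],[255,[0,0,0],0]])

```text
time: 32.52
tool_pos: [0.4699, -0.3145, 0.2401]
tcp_rot: [3.125, -0.175, -0.044]
wrist_force: [-0.3, 0.4, -0.3]
width: -0.002
```

```bash
python3 plan.py; python3 - <<'E'
from workcell import bot
from ov import *
s=bot.read_camera("side");t=bot.read_camera("top"); np.savez("side9.npz",**s); np.savez("top9.npz",**t)
show(t,s,"ov9",(.584,-.112),-.122,pan=(.638,-.043,-.25),guard=1.95)
cv2.imwrite("pics/t25.png",cv2.resize(t["pixels"][180:225,255:310,::-1],None,fx=10,fy=10,interpolation=cv2.INTER_CUBIC))
E
```

```text
t=32.52 p=[ 0.4699 -0.3145  0.2401] jaw=-1.683 tilt=1.74deg F=[-0.3  0.4 -0.3] w=-0.002 q6=1.07
tool z in world [-0.0286 -0.0102 -0.9995] deg along jaw 0.76 across -1.56 q [-0.619  0.064  1.819 -0.026  1.275  1.072]
```

View pics/t25.png

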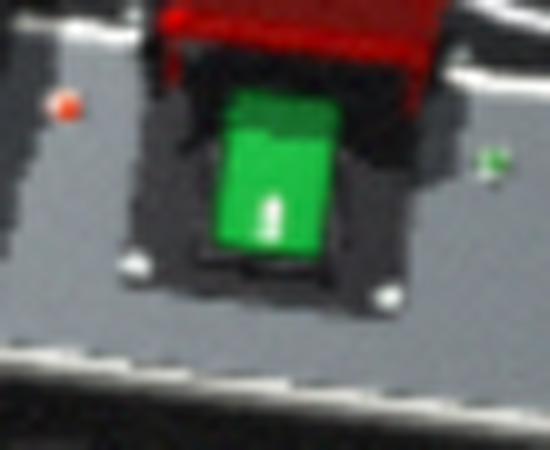

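View pics/ov9_t.png

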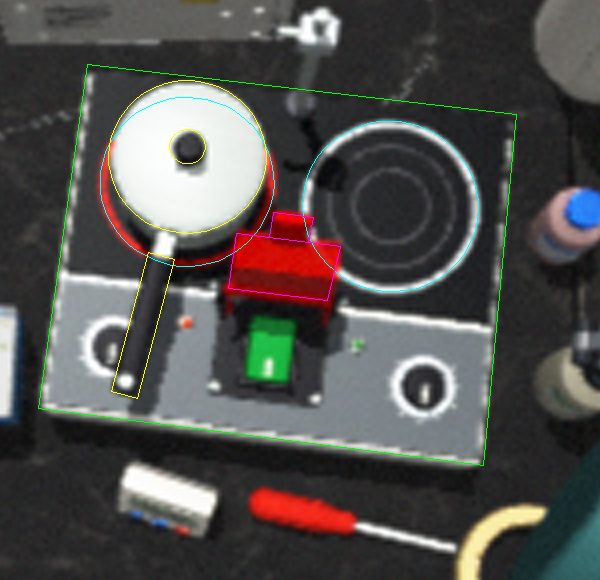

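View pics/ov9_s.png

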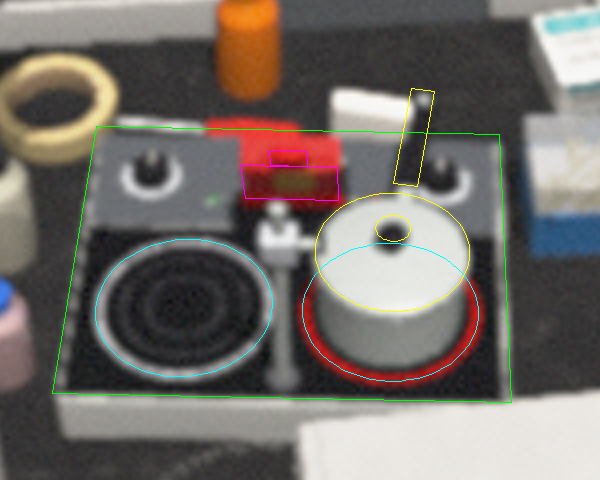

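The pan sits on the ring (knob 188,148; rim matches the model), with the guard up and the handle clear. Now I'll check the rocker angle from depth and shading.

```bash
python3 - <<'E'
from h import *
np.set_printoptions(linewidth=200,precision=1,suppress=True)
from workcell import bot
t=load("top9.npz"); im=t["pixels"].astype(int); psi=-.122
D=[t["depth"]]
for _ in range(4): D.append(bot.read_camera("top")["depth"])
d=dict(t); d["depth"]=np.mean(D,0); W=cloud(d)
m=(im[...,1]>im[...,0]+40)&(im[...,1]>im[...,2]+30)
v,u=np.nonzero(m); k=(abs(u-281)<10)&(abs(v-197)<12)
v,u=v[k],u[k]; X=W[v,u]; hx=(X[:,0]-.584)*np.cos(psi)+(X[:,1]+.112)*np.sin(psi)
for r in np.unique(v):
    q=v==r; print(r,q.sum(),"hx %.1f mm z %.1f mm"%(1000*np.nanmedian(hx[q]),1000*np.nanmean(X[q,2])),"colour",im[r,u[q]].mean(0))
print("panel z ref",1000*np.nanmean(W[205:210,255:268,2]), "at",W[207,261])
A=np.c_[hx,np.ones(len(hx))]; ok=~np.isnan(X[:,2])
print("slope dz/dx",np.linalg.lstsq(A[ok],X[ok,2],rcond=None)[0])
E
```

```text
189 6 hx -51.9 mm z 78.8 mm colour [13.2 69.7 25.3]
190 11 hx -54.0 mm z 79.6 mm colour [18.9 96.3 36.8]
191 12 hx -56.8 mm z 77.9 mm colour [ 20.5 105.8  41. ]
192 11 hx -59.6 mm z 78.3 mm colour [ 20.8 110.9  42.4]
193 12 hx -62.4 mm z 93.9 mm colour [ 25.5 132.6  50.7]
194 12 hx -65.2 mm z 76.2 mm colour [ 29.3 166.3  63.2]
195 11 hx -68.1 mm z 75.7 mm colour [ 30.6 179.1  67.2]
196 11 hx -71.0 mm z 76.4 mm colour [ 30.5 179.8  67.3]
197 11 hx -73.8 mm z 75.7 mm colour [ 28.5 179.   66.5]
198 11 hx -76.4 mm z 74.4 mm colour [ 28.5 177.7  64.9]
199 12 hx -79.8 mm z 91.8 mm colour [ 40.6 174.2  70.9]
200 11 hx -82.5 mm z 73.8 mm colour [ 46.2 172.2  74.6]
201 11 hx -85.1 mm z 72.8 mm colour [ 49.5 172.5  77.4]
202 11 hx -87.7 mm z 72.2 mm colour [ 49.2 171.2  76.8]
203 11 hx -91.3 mm z 91.0 mm colour [ 62.6 183.2  90.2]
204 10 hx -93.4 mm z 71.6 mm colour [ 34.3 153.5  60.3]
205 5 hx -95.0 mm z 69.0 mm colour [21.4 85.8 35.2]
panel z ref 79.57730101886146 at [ 0.5 -0.   0.1]
slope dz/dx [-0.5  0. ]
```

The rocker's near end is at z≈72 mm (off would be 79) and its far end at 79 mm, so it's on. Last check: bystanders, before against after.

```bash
python3 - <<'E'
from h import *
a=load("top0.npz")["pixels"][100:290,110:400,::-1];b=load("top9.npz")["pixels"][100:290,110:400,::-1]
f=lambda i:cv2.resize(i,None,fx=2,fy=2)
g=lambda i:cv2.GaussianBlur(i,(3,3),0).astype(int)
d=(abs(g(a)-g(b)).max(2)>45).astype(np.uint8)*255
o=np.vstack([f(b),f(cv2.cvtColor(d,cv2.COLOR_GRAY2BGR))])[:, :]
cv2.imwrite("pics/cmp_t.png",cv2.resize(o,None,fx=.78,fy=.78))
a=load("side0.npz")["pixels"][150:330,130:400,::-1];b=load("side9.npz")["pixels"][150:330,130:400,::-1]
d=(abs(g(a)-g(b)).max(2)>45).astype(np.uint8)*255
cv2.imwrite("pics/cmp_s.png",cv2.resize(np.vstack([f(b),f(cv2.cvtColor(d,cv2.COLOR_GRAY2BGR))]),None,fx=.8,fy=.8))
E
```

```text
(no output)
```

View pics/cmp_t.png

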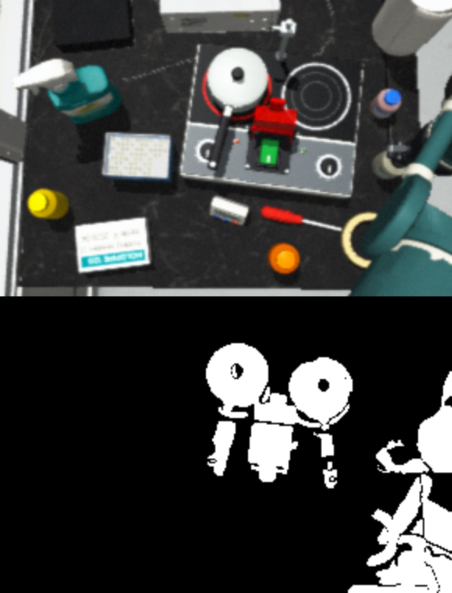

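View pics/cmp_s.png

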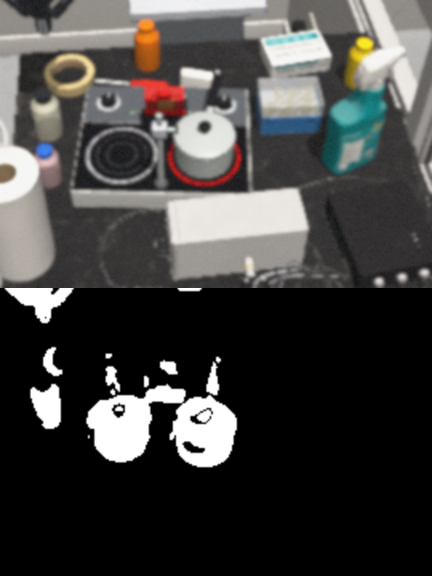

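Only the pan, guard and oil changed, except for a crescent at the tape's left edge in the side view (52,72). It's either shadow or movement, so I'll look closer.

```bash
python3 - <<'E'
from h import *
f=lambda n:cv2.resize(load(n)["pixels"][175:270,140:210,::-1],None,fx=5,fy=5,interpolation=cv2.INTER_CUBIC)
cv2.imwrite("pics/cmp_tape.png",np.hstack([f("side0.npz"),f("side9.npz")]))
E
```

```text
(no output)
```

View pics/cmp_tape.png

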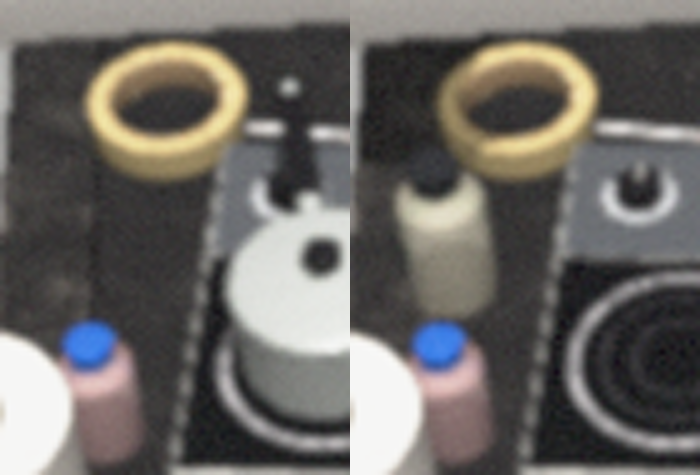

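The tape and the pink bottle are in the same place; the crescent is the arm's shadow. The oil stands upright on the bench. Handing in.

```bash
python3 -c "
from workcell import bot
print(bot.read_state()['time'],bot.read_state()['wrist_force']); print(bot.finish_job())"
```

```text
32.8167 [-0.21416507  0.20333337  1.12974044]
the job is handed in; nothing more can be done
None
```

The job is done and handed in at 32.8 s of the 72 s allowed. I moved the oil bottle to free bench right of the hotplate and slid the pan by its handle onto the red ring. Then I flipped the guard up and pressed the green rocker on.

**Last checks (passed):**
- **Pan:** it matches a pan model centred on the fitted ring to about 2–3 mm in both views, and the handle is clear of the guard. I saw no lifting or tipping during the slide.
- **Guard:** it stays up by itself at its stop, about 1.95 rad.
- **Rocker:** its near end is at about 72 mm and its far end at 79 mm, so it is on.
- **Oil:** it stands upright on the bench.
- **Other things on the bench:** before-and-after pictures show nothing else moved. One difference at the tape roll was the arm's shadow. In the top view the arm hid part of that corner.
- **Robot:** the gripper stood clear of everything at hand-in.

**What failed or disagreed:**
- **Missed grip:** the first grip on the pan handle closed just above it. Depth readings put the real fingertips about 25 mm higher than the stated tool geometry implies, so I used the measured height from then on. The oil had therefore been held higher than planned, near its shoulder, but it held and stood well.
- **Press force:** the last press on the rocker reached about 32 N at the wrist against the rocker's stop, well above the 3 N it needs.
- **Tool tilt:** the tool drifted up to about 3.7° from vertical, with no visible effect on the job.

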